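# Weigh in sample jars at the testing tent

### The job

Turn the scale's control fully clockwise to its stop and keep it there while you weigh the closed sample jars that are there, one at a time in the order red, yellow, blue: set each gently and upright in the middle of the pan (never drop it on or press the pan down to its stop), let go and give it two seconds to settle. Each weighed jar goes into the holder of its own colour, turned so that its lug enters the notch and it sits fully home. Finish by turning the control fully anticlockwise to its stop with the pan empty, and leave the tub, the gel bottle and the marker alone.

Things in the scene. Friction and masses are not known exactly. Their poses are not given: they have to be found in the camera images.
- pan_top (a point): centre of the top face of the scale's round steel pan (110 mm across, 4 mm thick; a black ring 64 mm across and a dot mark its centre); 66 mm above the table when empty, sinks with the pan; axes as the scale's, z up
- scale: fixed grey scale housing, 250 x 150 mm, 40 mm high; origin on the table 10 mm to +x of the middle of its footprint; x runs from the knob end to the pan end. The knob's axis lies at x = -90 mm and the pan's centre at x = +45 mm, both at y = 0
- pan (a joint): how far the sprung pan has sunk, m: 0 empty, 0.018 on its bottom stop. Spring about 300 N/m, damped (settles in about 0.3 s); a jar sinks it about 6 to 9 mm; overloaded beyond 0.016
- knob_grip (a point): black rotary control on top of the scale at its robot-side end: a bar grip on a round disc (44 mm across). The point is on the vertical turning axis at the height to grip; x axis runs along the bar (pinch it across, along y). The bar is 42 mm long, 14 mm thick, its top 84 mm and its foot 54 mm above the table, the point at 77 mm
- knob (a joint): angle of the control, rad: 0 = fully anticlockwise end stop seen from above (off), 1.4 = fully clockwise end stop (weighing); anything between is standby. Stays where it is left (light friction, 0.03 N m)
- jar_red_center (a point): centre of the closed sample jar with the red lid: white upright cylinder 54 mm across, 70 mm high, about 0.22 kg, most of it in the foot; point on its axis, 35 mm above its underside; z up, x towards its key lug, a red block at the foot (10 mm wide, out to 36 mm from the axis, 12 mm high), below a black bar on the lid and a black stripe down the wall. None if absent
- lug_red (a point): on the red jar's key lug: 33 mm from the jar's axis along its x, level with its underside
- seat_red (a point): centre of the pocket floor of the red keyed holder, 6 mm above the table (a jar fully home rests on it; with the lug on the collar it stands 13 mm too high); z up, x towards the notch. The holder is a fixed white plate 90 x 90 mm with a red collar (inside diameter 59, outside 73, 13 mm high above the floor) cut through by one notch about 16 mm wide
- notch_red (a point): middle of the notch of the red holder, 33 mm from the pocket's axis, at floor level
- jar_yellow_center (a point): centre of the closed sample jar with the yellow lid: white upright cylinder 54 mm across, 70 mm high, about 0.22 kg, most of it in the foot; point on its axis, 35 mm above its underside; z up, x towards its key lug, a yellow block at the foot (10 mm wide, out to 36 mm from the axis, 12 mm high), below a black bar on the lid and a black stripe down the wall. None if absent
- lug_yellow (a point): on the yellow jar's key lug: 33 mm from the jar's axis along its x, level with its underside
- seat_yellow (a point): centre of the pocket floor of the yellow keyed holder, 6 mm above the table (a jar fully home rests on it; with the lug on the collar it stands 13 mm too high); z up, x towards the notch. The holder is a fixed white plate 90 x 90 mm with a yellow collar (inside diameter 59, outside 73, 13 mm high above the floor) cut through by one notch about 16 mm wide
- notch_yellow (a point): middle of the notch of the yellow holder, 33 mm from the pocket's axis, at floor level
- jar_blue_center (a point): centre of the closed sample jar with the blue lid: white upright cylinder 54 mm across, 70 mm high, about 0.22 kg, most of it in the foot; point on its axis, 35 mm above its underside; z up, x towards its key lug, a blue block at the foot (10 mm wide, out to 36 mm from the axis, 12 mm high), below a black bar on the lid and a black stripe down the wall. None if absent
- lug_blue (a point): on the blue jar's key lug: 33 mm from the jar's axis along its x, level with its underside
- seat_blue (a point): centre of the pocket floor of the blue keyed holder, 6 mm above the table (a jar fully home rests on it; with the lug on the collar it stands 13 mm too high); z up, x towards the notch. The holder is a fixed white plate 90 x 90 mm with a blue collar (inside diameter 59, outside 73, 13 mm high above the floor) cut through by one notch about 16 mm wide
- notch_blue (a point): middle of the notch of the blue holder, 33 mm from the pocket's axis, at floor level
- tub: bystander: white lidded tub, 102 mm across, 100 mm high, origin under its centre; leave alone
- gel_bottle: bystander: clear bottle with blue cap, 56 mm across, 150 mm high, origin under its centre; leave alone
- marker: bystander: green and black marker pen, 120 mm long, 11 mm thick, lying along its x; leave alone
Not all that is in view belongs to the job. What is shaped like the part that bears seat_red but turquoise is not meant.

How it is judged:
On the way, in this order (a step that is already met when the one before it is completed fails the run):
1. the control is fully clockwise, within 0.08 rad of its stop (value of joint knob above 1.32 rad), for 0.2 s.
2. the red jar stands upright and let go on the middle of the pan (within 10 mm), its weight on the pan and at rest, for 1 s (horizontal distance between jar_red_center and pan_top below 0.01 m and angle between jar_red_center's own z axis and vertical below 0.06 rad and distance between lug_red and pan_top below 0.05 m and contact force between jar_red and pan above 1 N and linear speed of jar_red below 0.01 m/s and contact force between the fingers and jar_red below 0.05 N), for 1 s.
3. the yellow jar stands upright and let go on the middle of the pan (within 10 mm), its weight on the pan and at rest, for 1 s (horizontal distance between jar_yellow_center and pan_top below 0.01 m and angle between jar_yellow_center's own z axis and vertical below 0.06 rad and distance between lug_yellow and pan_top below 0.05 m and contact force between jar_yellow and pan above 1 N and linear speed of jar_yellow below 0.01 m/s and contact force between the fingers and jar_yellow below 0.05 N), for 1 s.
4. the blue jar stands upright and let go on the middle of the pan (within 10 mm), its weight on the pan and at rest, for 1 s (horizontal distance between jar_blue_center and pan_top below 0.01 m and angle between jar_blue_center's own z axis and vertical below 0.06 rad and distance between lug_blue and pan_top below 0.05 m and contact force between jar_blue and pan above 1 N and linear speed of jar_blue below 0.01 m/s and contact force between the fingers and jar_blue below 0.05 N), for 1 s.
At the end, for the whole second after the job is handed in: every jar present stands at rest in the holder of its own colour, on the pocket floor (lug less than 5 mm above it), centred within 6 mm, its lug in the notch (within 9 mm), upright; the control within 0.08 rad of its anticlockwise stop; the pan empty (sunk less than 2 mm) (horizontal distance between jar_red_center and seat_red below 0.006 m and horizontal distance between lug_red and notch_red below 0.009 m and z of lug_red in the frame of seat_red below 0.005 m and angle between each of jar_red_center, jar_yellow_center, jar_blue_center's own z axis and vertical below 0.06 rad and linear speed of each of jar_red, jar_yellow, jar_blue below 0.02 m/s and horizontal distance between jar_yellow_center and seat_yellow below 0.006 m and horizontal distance between lug_yellow and notch_yellow below 0.009 m and z of lug_yellow in the frame of seat_yellow below 0.005 m and horizontal distance between jar_blue_center and seat_blue below 0.006 m and horizontal distance between lug_blue and notch_blue below 0.009 m and z of lug_blue in the frame of seat_blue below 0.005 m and value of joint knob below 0.08 rad and value of joint pan below 0.002 m); the robot touches nothing.
It fails at once if the pan is overloaded (sunk more than 16 mm) by a dropped jar or by pressing (value of joint pan above 0.016 m).
It fails at once if the pan is loaded (sunk more than 4 mm) while the control is not at its clockwise stop (value of joint pan above 0.004 m and value of joint knob below 1.3 rad).
It fails at once if the tub is moved more than 30 mm (distance of tub from where it was at the start of the episode above 0.03 m).
It fails at once if the gel bottle is moved more than 30 mm (distance of gel_bottle from where it was at the start of the episode above 0.03 m).
It fails at once if the marker is moved more than 30 mm (distance of marker from where it was at the start of the episode above 0.03 m).
Of jar_red, jar_yellow, jar_blue only 2 to 3 are there at a start; the rules pass over those that are not, and their reading is None.
At some moment in a run one of jar_red, jar_yellow, jar_blue may be knocked a few centimetres aside while the robot is not near it.
It also fails if it takes over 210 s, if anything falls off the work surface, if the arm or the gripper's body presses on something with over 40 N, if the wrist force passes 120 N, or if a joint passes its speed limit or range.

### The arm

A 6-joint arm with a two-finger parallel gripper is mounted at the origin on the work surface. World frame = base frame: x ahead of the robot, y to its left, z up, the work surface at z = 0. Lengths are in m, angles in rad, forces in N, time in s.
With the tool pointing down it reaches from about 0.35 to 0.775 m from the base axis. Payload 7.3 kg.
Tool frame: the origin (TCP) lies on the centre line of the jaws, within the pads' length; the fingertips stand 11 mm ahead of it and the grasp point (between the pads) lies 8 mm behind it; z points along the fingers, y is the direction in which the jaws open and shut (so a half turn about z gives the same grasp; the last joint's range is limited). The gripper opens to 92 mm and grips with 3 to 60 N. Pads are 19 mm wide; open, the fingers measure 130 mm over their backs; the gripper's body (75 mm by 190 mm) begins 47 mm behind the grasp point.
Start: joints at [-1.372, 0.342, 1.524, -0, 1.275, -0.146], TCP at [0.177, -0.494, 0.238] pointing down, gripper open.
Joint ranges: [-2.53, 2.53], [-0.77, 2.02], [0.04, 2.7], [-1, 4.14], [0.28, 2.66], [-3.11, 3.11]. Speed limits (rad/s): [2.57, 2.57, 3.14, 3.14, 3.14, 3.14].

### API

Orientations are given as [roll, pitch, yaw] about the fixed x, y, z axes, in that order (R = Rz(yaw) Ry(pitch) Rx(roll)).
In Python, from cell import robot gives the robot as it stands.
- The arm moves only by the tool jog_arm, never from a script. Its argument "deltas" is one flat list of numbers, 6 for each row, row after row: the shift along the world's x, y, z in units of 0.1 m (1.0 is 0.1 m), then the turn, a rotation vector about the world's x, y, z in units of 90 degrees (1.0 is 90 degrees). A call has 1 to 5 rows; each row is the pose to reach, as a shift and turn from the pose commanded when the call began; what a row does not reach only later rows make up. A row lasts 1/12 s, in which the tool goes at most 41.7 mm and 7.16 degrees, less where a joint would pass 70% of its speed; a pose out of reach is approached as far as the arm can. A call with a number of a shift or a turn outside -1 to 1 is refused whole. A call with a gripper value outside its range is refused whole. "claw" is the opening, from 0 (shut) to 1 (fully open), set as the call begins (left out, the last holds). The fingers move at their own pace and stop on an object; "newtons" is the grip in N (left out, the last holds). Time passes only in rows, so rows that repeat a pose let the fingers close. It gives the time, the measured TCP pose, the force and the opening at its end, in the units of the state.
- robot.observe(): the state, without advancing time (a new reading comes with each control period).
- robot.read_camera(name): name is "scene" or "top" or "wrist"; returns the picture (384x512x3 uint8, red, green, blue); there is no depth.
- robot.camera_params(name): a dict with "fx", "fy", "cx", "cy" (pixels), "R" (3x3) and "t" (3): a world point X has camera coordinates R X + t. Camera axes: x right, y down, z forward; pixel columns grow to the right and rows downward; lengths in m; the calibration is good to about 2 mm. A picture is of the moment at which its call begins: read the wrist's pose just before it. camera_params takes no time and is no camera call; for the wrist camera it gives the pose at the moment of the call.
- robot.hand_in(): hands the job in, once; it reports no verdict.
The state is a dict: "time": time; "qpos": joint angles; "qvel": joint speeds; "joint_efforts": joint torques, N m; "tool_pos": TCP position; "tool_rot": TCP orientation; "contact_force": force on the tool from outside, world axes, zero at the start; "torque": the same for the moment, N m; "opening": finger opening in m.
Only numpy, scipy, OpenCV 4.12 (cv2) and the standard library are available. Lean on these libraries where they do the work, as an engineer would, in place of code of your own. Each camera call takes 0.05 s, during which the arm holds its last target. There are 200 camera calls.

## Working session

There is one attempt and no reset: what is moved stays moved. The work goes in short steps, Python scripts to look and compute and a tool call to move; the robot and the scene stay as the last step left them, time stands still between calls to the robot, and variables do not carry over. Pictures are saved under pics/ and viewed, about 12 in all and at most 16, crops included, and the job is handed in when it is done.

Besides the shell and the picture viewer there is one more tool, called after "Call:" by a JSON object that holds its "op" and its "data", one argument or row to a line. jog_arm: Moves the arm, as the interface text tells. Its arguments: {"type":"object","properties":{"deltas":{"type":"array","items":{"type":"number"}},"claw":{"type":"number"},"newtons":{"type":"number"}},"required":["deltas"]}

```bash
ls; mkdir -p pics; python3 - <<'E'
from cell import robot
import cv2,numpy as np
print(robot.observe())
for n in ("scene","top"):
    im=robot.read_camera(n); np.save(f"pics/{n}0.npy",im)
    cv2.imwrite(f"pics/{n}0.png",cv2.resize(im[:,:,::-1],(800,600),interpolation=cv2.INTER_CUBIC))
    print(n,robot.camera_params(n))
E
```

```text
pics
{'time': 0.0, 'qpos': array([-1.37200485e+00,  3.42702240e-01,  1.52499399e+00, -2.20652508e-05,
        1.27537687e+00, -1.46000414e-01]), 'qvel': array([-0.00134521,  0.00187861, -0.00012062,  0.00103776, -0.0007817 ,
       -0.00033822]), 'joint_efforts': array([-1.15851719e-03, -4.31250107e+01, -2.44215757e+01,  7.17088510e-02,
        5.59768989e-02, -1.21648263e-04]), 'tool_pos': array([ 0.17739019, -0.49372493,  0.23706361]), 'tool_rot': array([-3.14012490e+00, -1.94502176e-04,  3.44798185e-01]), 'contact_force': array([-0.02827513,  0.11715316,  0.41185565]), 'torque': array([ 0.02570191, -0.00337516,  0.03634807]), 'opening': 0.09167871334576322}
scene {'fx': 391.29076677567485, 'fy': 391.29076677567485, 'cx': 246.01112720309825, 'cy': 188.01243736755757, 'R': array([[ 0.76369396,  0.64544602, -0.01307607],
       [ 0.36928342, -0.45337197, -0.81122353],
       [-0.52952932,  0.61469773, -0.58458994]]), 't': array([-0.38735686, -0.1453549 ,  1.37742194])}
top {'fx': 390.67046411354437, 'fy': 390.67046411354437, 'cx': 260.48797078824646, 'cy': 183.74870621021648, 'R': array([[-2.87178482e-02, -9.99587530e-01, -2.33969615e-04],
       [-9.95507533e-01,  2.86217562e-02, -9.02526847e-02],
       [ 9.02221548e-02, -2.35894438e-03, -9.95918871e-01]]), 't': array([1.11803564e-03, 5.33997344e-01, 1.29705251e+00])}
```

View pics/top0.png

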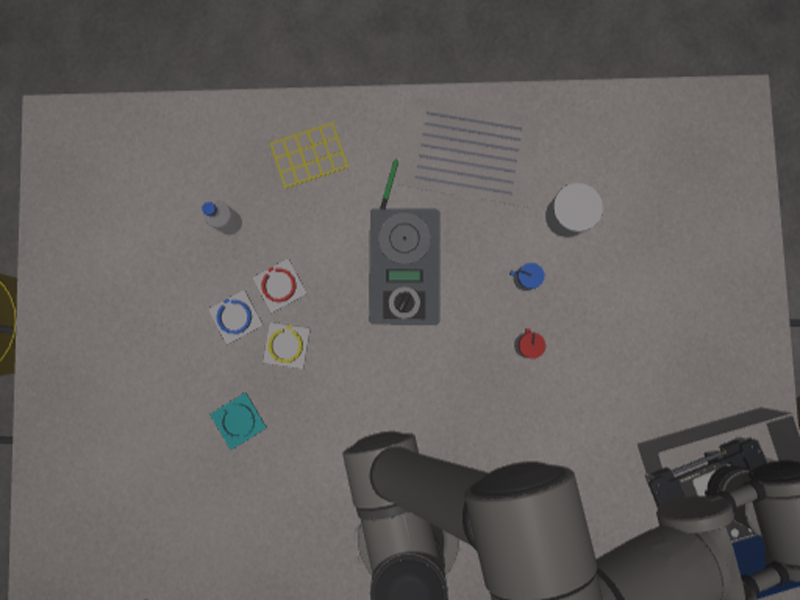

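View pics/scene0.png

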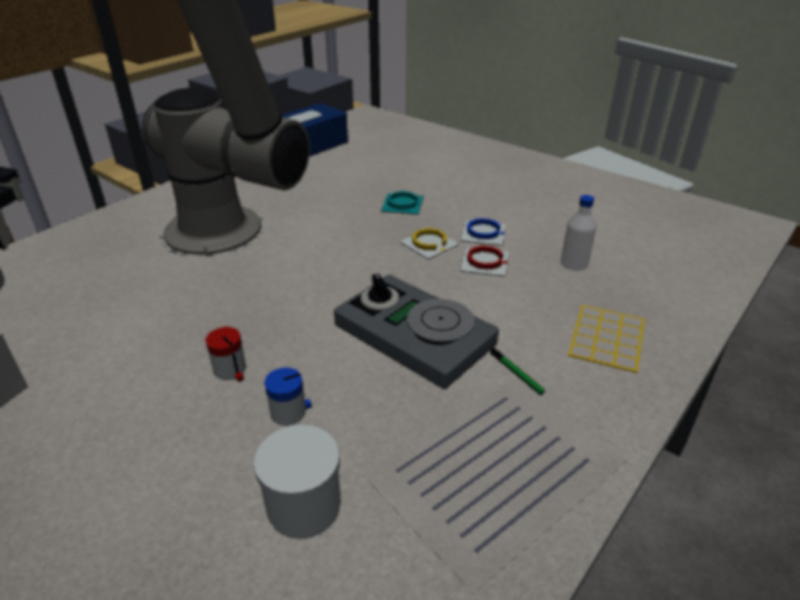

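The top view shows the red jar at about (532,345) and the blue jar at (530,276), both in 800x600 pixels. The scale is at (404,265), with the pan at (404,238) and the knob at (404,302). The holders are red (279,285), blue (235,317) and yellow (286,345). The turquoise decoy is at (238,420), and no yellow jar is visible.

```bash
cat > h.py <<'E'
from cell import robot
import cv2, numpy as np
np.set_printoptions(precision=4,suppress=True)
def ray(P,uv,z):
    uv=np.atleast_2d(np.asarray(uv,float)); d=np.c_[(uv[:,0]-P['cx'])/P['fx'],(uv[:,1]-P['cy'])/P['fy'],np.ones(len(uv))]@P['R']
    c=-P['R'].T@P['t']; s=(z-c[2])/d[:,2]; return c+s[:,None]*d
def proj(P,X):
    x=P['R']@np.asarray(X)+P['t']; return np.array([P['fx']*x[0]/x[2]+P['cx'],P['fy']*x[1]/x[2]+P['cy']])
def hsv(im): return cv2.cvtColor(im,cv2.COLOR_RGB2HSV)
def mask(im,c,smin=130,vmin=40):
    H,S,V=cv2.split(hsv(im)); h=H.astype(int)
    m={'red':(h<8)|(h>172),'yellow':(h>22)&(h<34),'blue':(h>105)&(h<125)}[c]
    return (m&(S>smin)&(V>vmin)).astype(np.uint8)
def blobs(m,amin=25):
    n,l,s,c=cv2.connectedComponentsWithStats(m); return [(int(s[i,4]),c[i],l==i) for i in np.argsort(-s[1:,4])+1 if s[i,4]>=amin]
def snap(n,name=None):
    P=robot.camera_params(n); im=robot.read_camera(n)
    if name: cv2.imwrite(f'pics/{name}.png',im[:,:,::-1])
    return P,im
E
python3 - <<'E'
from h import *
im=np.load('pics/top0.npy'); P=robot.camera_params('top')
for c in('red','yellow','blue'):
    for a,ce,m in blobs(mask(im,c),15)[:8]: print(c,a,ce,'z.07',ray(P,ce,.07)[0,:2],'z.019',ray(P,ce,.019)[0,:2])
for n,u,z in(('pan',(404,238),.066),('knob',(404,302),.08),('tub',(578,207),.1),('gel',(210,209),.15)): print(n,ray(P,np.array(u)*.64,z)[0])
crops=[im[y-32:y+32,x-32:x+32] for x,y in((258,170),(340,198),(168,200))]
cv2.imwrite('pics/crops0.png',np.hstack([cv2.resize(c,(266,266),interpolation=cv2.INTER_CUBIC)[:,:,::-1] for c in crops]))
E
```

```text
red 202 [340.1089 220.7426] z.07 [ 0.4021 -0.2682] z.019 [ 0.4016 -0.2785]
red 77 [178.9221 182.7922] z.07 [0.5404 0.252 ] z.019 [0.5455 0.2626]
yellow 262 [  3.3702 203.6832] z.07 [0.4887 0.8229] z.019 [0.4916 0.8564]
yellow 257 [197.786  100.4125] z.07 [0.8141 0.1865] z.019 [0.8301 0.1944]
yellow 91 [181.6484 221.5934] z.07 [0.4141 0.2444] z.019 [0.4141 0.2547]
blue 381 [479.79   355.0394] z.07 [-0.0298 -0.6867] z.019 [-0.0476 -0.7138]
blue 185 [339.8757 176.3135] z.07 [ 0.5466 -0.2743] z.019 [ 0.5519 -0.2848]
blue 94 [498.0213 376.6064] z.07 [-0.0963 -0.7384] z.019 [-0.1169 -0.7677]
blue 47 [133.1702 132.9787] z.07 [0.7101 0.4014] z.019 [0.7219 0.418 ]
blue 42 [155.5238 202.4762] z.07 [0.4784 0.3286] z.019 [0.4809 0.3423]
blue 41 [141.7561 205.4146] z.07 [0.4701 0.3734] z.019 [0.4723 0.3888]
pan [ 0.6342 -0.0108  0.066 ]
knob [ 0.498 -0.007  0.08 ]
tub [ 0.6827 -0.3716  0.1   ]
gel [0.6889 0.3716 0.15  ]
```

View pics/crops0.png

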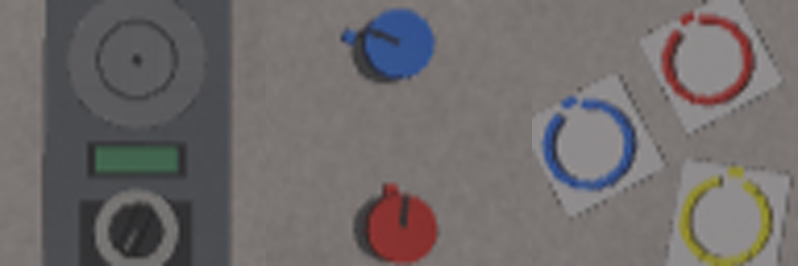

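Call:
{"op": "jog_arm", "data": {
  "deltas": [0.64, 0.97, 0, 0, 0, 0.26, 0.64, 0.97, 0, 0, 0, 0.26, 0.64, 0.97, 0, 0, 0, 0.26, 0.64, 0.97, 0, 0, 0, 0.26, 0.64, 0.97, 0, 0, 0, 0.26],
  "claw": 1
}}

```text
time: 0.52
tool_pos: [0.2423, -0.3957, 0.2378]
tool_rot: [-3.141, -0.0, 0.757]
contact_force: [-0.7, -0.6, -0.9]
opening: 0.0918
```

Call:
{"op": "jog_arm", "data": {
  "deltas": [0.64, 0.97, 0, 0, 0, 0.26, 0.64, 0.97, 0, 0, 0, 0.26, 0.64, 0.97, 0, 0, 0, 0.26, 0.64, 0.97, 0, 0, 0, 0.26, 0.64, 0.97, 0, 0, 0, 0.26]
}}

```text
time: 0.93
tool_pos: [0.306, -0.2996, 0.2377]
tool_rot: [3.141, 0.0, 1.164]
contact_force: [-0.1, -1.0, -0.8]
opening: 0.0914
```

Call:
{"op": "jog_arm", "data": {
  "deltas": [0.64, 0.97, 0, 0, 0, 0.26, 0.64, 0.97, 0, 0, 0, 0.26, 0.64, 0.97, 0, 0, 0, 0.26, 0.64, 0.97, 0, 0, 0, 0.26, 0.64, 0.97, 0, 0, 0, 0.26]
}}

```text
time: 1.35
tool_pos: [0.37, -0.2032, 0.2376]
tool_rot: [-3.141, 0.0, 1.57]
contact_force: [0.1, -0.5, -0.3]
opening: 0.0917
```

Call:
{"op": "jog_arm", "data": {
  "deltas": [0.64, 0.97, 0, 0, 0, 0.26, 0.64, 0.97, 0, 0, 0, 0.26, 0.64, 0.97, 0, 0, 0, 0.26, 0.64, 0.97, 0, 0, 0, 0.26, 0.64, 0.97, 0, 0, 0, 0.26]
}}

```text
time: 1.77
tool_pos: [0.434, -0.1067, 0.2374]
tool_rot: [-3.141, 0.0, 1.977]
contact_force: [-0.4, 0.4, 1.0]
opening: 0.092
```

Call:
{"op": "jog_arm", "data": {
  "deltas": [0.64, 0.97, 0, 0, 0, 0.26, 0.64, 0.97, 0, 0, 0, 0.26, 0.64, 0.97, 0, 0, 0, 0.26, 0.64, 0.97, 0, 0, 0, 0.26, 0.64, 0.97, 0, 0, 0, 0.26]
}}

```text
time: 2.18
tool_pos: [0.498, -0.0101, 0.2372]
tool_rot: [-3.141, -0.0, 2.384]
contact_force: [-1.1, 0.1, 0.1]
opening: 0.0917
```

```bash
python3 - <<'E'
from h import *
o=robot.observe();print(o['time'],o['tool_pos'],o['tool_rot'],o['qpos'])
P,im=snap('wrist','w1');np.save('pics/w1.npy',im)
print(P, 'cam',-P['R'].T@P['t'])
Pt,it=snap('top','t1')
print([ (a,c,ray(Pt,c,.07)[0,:2]) for a,c,_ in blobs(mask(it,'yellow'),15)], [ (a,c) for a,c,_ in blobs(mask(it,'red'),15)])
E
```

```text
2.1833 [ 0.498  -0.0101  0.2372] [-3.1408 -0.0002  2.3841] [-0.174   0.2936  1.596  -0.0006  1.2526 -0.987 ]
{'fx': 319.8984347028235, 'fy': 319.8984347028235, 'cx': 257.6045688468225, 'cy': 190.13029447399785, 'R': array([[ 0.6875,  0.7262,  0.0001],
       [ 0.6931, -0.6562,  0.2983],
       [ 0.2167, -0.205 , -0.9545]]), 't': array([-0.3353, -0.3888,  0.2794])} cam [0.4395 0.0456 0.3827]
[(270, array([  3.1815, 205.1074]), array([0.484 , 0.8234])), (257, array([197.786 , 100.4125]), array([0.8141, 0.1865])), (93, array([181.8602, 221.6774]), array([0.4138, 0.2437]))] [(202, array([340.1089, 220.7426])), (77, array([178.9221, 182.7922]))]
```

View pics/w1.png

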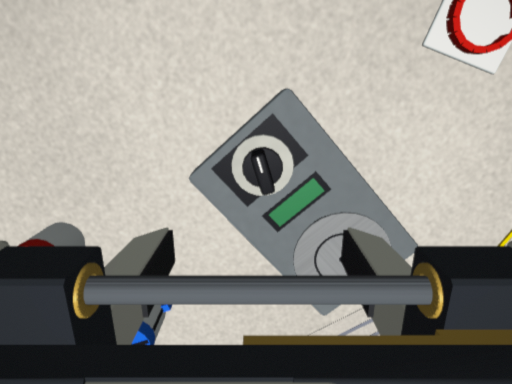

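Wrist view: the knob's white disc is at about (262,165), with its bar running from (258,150) to (267,193). The housing corners are at (288,90) and (190,178), and the pan is at about (345,262), partly hidden by a finger.

```bash
python3 - <<'E'
from h import *
im=np.load('pics/w1.npy'); o=robot.observe();P=robot.camera_params('wrist')
H,S,V=cv2.split(hsv(im))
sub=np.zeros_like(V); sub[120:215,215:310]=1
m=((V>120)&(S<60)).astype(np.uint8)*sub
a,c,b=blobs(m)[0]
cnt=cv2.findContours(b.astype(np.uint8),0,2)[0]; hull=cv2.convexHull(np.vstack(cnt))
for z in(.04,.05,.054):
    w=ray(P,hull[:,0,:],z)[:,:2].astype(np.float32); print(z,cv2.minEnclosingCircle(w), cv2.fitEllipse(w))
# dark bar within disc
(cx,cy),r=cv2.minEnclosingCircle(hull)
yy,xx=np.mgrid[:384,:512]
print(cx,cy,r)
d=((V<45)&(np.hypot(xx-cx,yy-cy)<r*1.2)).astype(np.uint8)
st=((V>110)&(np.hypot(xx-cx,yy-cy)<12)).astype(np.uint8)
for mm in (d,st):
  for a,c,b in blobs(mm,8)[:3]:
    p=np.argwhere(b)[:,::-1]; w=ray(P,p,.084)[:,:2]; l=cv2.fitLine(w.astype(np.float32),2,0,.01,.01).ravel()
    print(a,c,w.mean(0),np.degrees(np.arctan2(l[1],l[0])))
# housing yaw by long edge
print(ray(P,[(288,90),(190,178)],.04), ray(P,(345,262),.066))
cv2.imwrite('pics/k1.png',cv2.resize(im[120:215,200:320],(600,475),interpolation=cv2.INTER_CUBIC)[:,:,::-1])
E
```

```text
0.04 ((0.5006246566772461, -0.010451540350914001), 0.07398778945207596) ((0.5051787495613098, -0.009026037529110909), (0.07907642424106598, 0.15069296956062317), 177.7947235107422)
0.05 ((0.49882444739341736, -0.008836768567562103), 0.07183287292718887) ((0.5032457709312439, -0.007452819496393204), (0.07677019387483597, 0.14629806578159332), 177.79469299316406)
0.054 ((0.49810439348220825, -0.008190862834453583), 0.07097090035676956) ((0.5024725794792175, -0.006823544390499592), (0.07584768533706665, 0.14454010128974915), 177.79469299316406)
262.0 167.0 66.4681396484375
421 [262.0926 169.8931] [ 0.4949 -0.0024] -28.110235
63 [271.1429 221.3016] [ 0.5398 -0.0324] -2.401011
49 [259.3469 164.5306] [ 0.4891 -0.0006] -26.619486
[[ 0.4602  0.0675  0.04  ]
 [ 0.4545 -0.0736  0.04  ]] [[ 0.6387 -0.0108  0.066 ]]
```

View pics/k1.png

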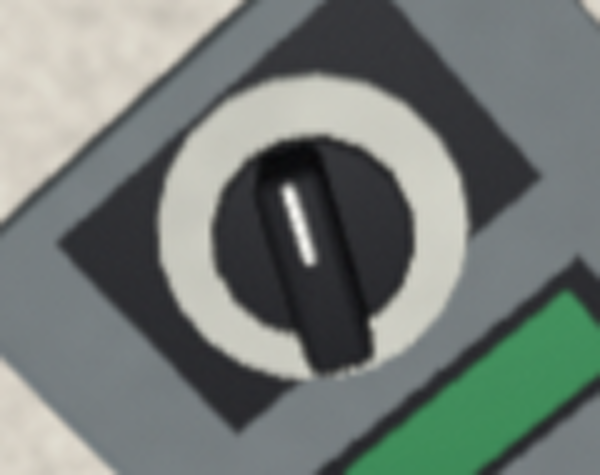

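```bash
python3 - <<'E'
from h import *
P=robot.camera_params('wrist')
print(ray(P,(262.6,165),.041),ray(P,(262.4,166.5),.054))
for u in((257,157.),(262,173)): print(ray(P,u,.084))
x=np.array([np.cos(-.04),np.sin(-.04)]);b=(np.array([.4602,.0675])+[.4545,-.0736])/2
print('from back edge: knob',b+x*.025,'pan',b+x*.160)
E
```

```text
[[ 0.4991 -0.005   0.041 ]] [[ 0.4979 -0.0043  0.054 ]]
[[0.4823 0.0028 0.084 ]]
[[ 0.4969 -0.0045  0.084 ]]
from back edge: knob [ 0.4823 -0.004 ] pan [ 0.6172 -0.0094]
```

Call:
{"op": "jog_arm", "data": {
  "deltas": [0, 0.05, -0.9, 0, 0, 0.18, 0, 0.05, -0.9, 0, 0, 0.18, 0, 0.05, -0.9, 0, 0, 0.18, 0, 0.05, -0.9, 0, 0, 0.18],
  "claw": 0.5
}}

```text
time: 2.62
tool_pos: [0.4951, -0.0057, 0.145]
tool_rot: [-3.139, -0.006, 2.665]
contact_force: [0.6, -0.3, -0.3]
opening: 0.0696
```

Call:
{"op": "jog_arm", "data": {
  "deltas": [0, 0, -0.35, 0, 0, 0, 0, 0, -0.6, 0, 0, 0, 0, 0, -0.76, 0, 0, 0, 0, 0, -0.76, 0, 0, 0]
}}

```text
time: 2.95
tool_pos: [0.4963, -0.0054, 0.0702]
tool_rot: [-3.14, -0.003, 2.664]
contact_force: [-1.0, 0.3, 0.2]
opening: 0.0472
```

Call:
{"op": "jog_arm", "data": {
  "deltas": [0, 0, 0, 0, 0, 0, 0, 0, 0, 0, 0, 0, 0, 0, 0, 0, 0, 0, 0, 0, 0, 0, 0, 0, 0, 0, 0, 0, 0, 0],
  "claw": 0,
  "newtons": 15
}}

```text
time: 3.37
tool_pos: [0.498, -0.0042, 0.0728]
tool_rot: [3.141, 0.002, 2.669]
contact_force: [0.5, -0.0, -1.1]
opening: 0.0175
```

Call:
{"op": "jog_arm", "data": {
  "deltas": [0, 0, 0, 0, 0, 0, 0, 0, 0, 0, 0, 0, 0, 0, 0, 0, 0, -0.06, 0, 0, 0, 0, 0, -0.12, 0, 0, 0, 0, 0, -0.18]
}}

```text
time: 3.78
tool_pos: [0.4982, -0.0038, 0.0725]
tool_rot: [3.14, 0.001, 2.382]
contact_force: [0.0, 2.1, 5.2]
opening: 0.0142
```

Call:
{"op": "jog_arm", "data": {
  "deltas": [0, 0, 0, 0, 0, -0.07, 0, 0, 0, 0, 0, -0.14, 0, 0, 0, 0, 0, -0.21, 0, 0, 0, 0, 0, -0.28, 0, 0, 0, 0, 0, -0.35]
}}

```text
time: 4.2
tool_pos: [0.4989, -0.0034, 0.0726]
tool_rot: [3.138, 0.0, 1.831]
contact_force: [3.7, 5.2, 2.5]
opening: 0.0141
```

```bash
python3 - <<'E'
from h import *
o=robot.observe()
for k in('time','tool_pos','tool_rot','contact_force','torque','opening'):print(k,o[k])
E
```

```text
time 4.2
tool_pos [ 0.4989 -0.0034  0.0726]
tool_rot [3.1378 0.0002 1.8314]
contact_force [3.7045 5.2359 2.4788]
torque [ 0.7502 -0.6543  0.0232]
opening 0.014102764358806249
```

Call:
{"op": "jog_arm", "data": {
  "deltas": [0, 0, 0, 0, 0, -0.06, 0, 0, 0, 0, 0, -0.12, 0, 0, 0, 0, 0, -0.18, 0, 0, 0, 0, 0, -0.24, 0, 0, 0, 0, 0, -0.3]
}}

```text
time: 4.62
tool_pos: [0.4991, -0.0035, 0.0725]
tool_rot: [3.138, -0.001, 1.363]
contact_force: [3.8, 4.9, 2.5]
opening: 0.0198
```

```bash
python3 - <<'E'
from h import *
o=robot.observe()
for k in('time','tool_pos','tool_rot','contact_force','torque','opening'):print(k,o[k])
E
```

```text
time 4.6167
tool_pos [ 0.4991 -0.0035  0.0725]
tool_rot [ 3.1377 -0.0009  1.3627]
contact_force [3.8284 4.8672 2.4568]
torque [ 0.4813 -0.8249  0.76  ]
opening 0.01977711701431911
```

Call:
{"op": "jog_arm", "data": {
  "deltas": [0, 0, 0, 0, 0, 0, 0, 0, 0, 0, 0, 0, 0, 0, 0, 0, 0, 0],
  "claw": 0.6
}}

```text
time: 4.87
tool_pos: [0.4971, -0.004, 0.0716]
tool_rot: [-3.141, 0.0, 1.367]
contact_force: [0.5, 0.1, -0.3]
opening: 0.0355
```

Call:
{"op": "jog_arm", "data": {
  "deltas": [0, 0, 0.3, 0, 0, 0, 0, 0, 0.6, 0, 0, 0, 0, 0, 1, 0, 0, 0, 0, 0, 1, 0, 0, 0]
}}

```text
time: 5.2
tool_pos: [0.5007, -0.0047, 0.1782]
tool_rot: [3.13, -0.0, 1.367]
contact_force: [1.7, -0.8, 0.9]
opening: 0.0547
```

Call:
{"op": "jog_arm", "data": {
  "deltas": [0, 0, 0.67, 0, 0, 0, 0, 0, 0.67, 0, 0, 0, 0, 0, 0.67, 0, 0, 0],
  "claw": 1
}}

```text
time: 5.45
tool_pos: [0.4998, -0.0046, 0.2439]
tool_rot: [3.132, -0.0, 1.367]
contact_force: [0.8, -0.4, 1.1]
opening: 0.0704
```

```bash
python3 - <<'E'
from h import *
P,im=snap('wrist');o=robot.observe();print(o['tool_pos'],o['tool_rot'])
c=proj(P,(.4985,-.005,.084)).astype(int);print(c)
cv2.imwrite('pics/w2.png',im[:,:,::-1])
H,S,V=cv2.split(hsv(im));yy,xx=np.mgrid[:384,:512]
st=((V>110)&(np.hypot(xx-c[0],yy-c[1])<15)).astype(np.uint8)
for a,ce,b in blobs(st,8)[:3]:
    w=ray(P,np.argwhere(b)[:,::-1],.084)[:,:2]; l=cv2.fitLine(w.astype(np.float32),2,0,.01,.01).ravel()
    print(a,ce,w.mean(0),np.degrees(np.arctan2(l[1],l[0])))
Pt,it=snap('top')
for col in('red','blue'):
  for a,ce,m in blobs(mask(it,col),15)[:4]:print(col,a,ce,ray(Pt,ce,.07)[0,:2])
E
```

```text
[ 0.4987 -0.0044  0.2412] [ 3.1358 -0.0001  1.3665]
[254 177]
64 [247.1719 187.1719] [ 0.4892 -0.0136] -45.362823
39 [252.7692 168.0256] [0.4987 0.0044] -82.99671
red 202 [340.1089 220.7426] [ 0.4021 -0.2682]
red 77 [178.9221 182.7922] [0.5404 0.252 ]
blue 2033 [485.5962 361.4943] [-0.0498 -0.7033]
blue 186 [339.8548 176.3065] [ 0.5466 -0.2742]
blue 47 [133.1702 132.9787] [0.7101 0.4014]
blue 46 [155.6304 202.2609] [0.4791 0.3283]
```

View pics/w2.png

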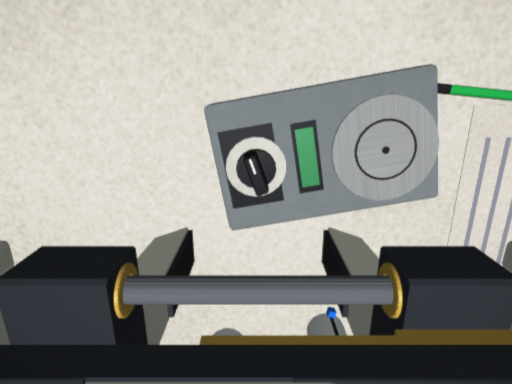

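The bar sits at 97°, which in the scale's frame is 1.40 rad clockwise of the scale's x axis. I also saw a stop torque of 0.76 N m, so the knob is at its clockwise stop. The pan dot is at (386,150).

Call:
{"op": "jog_arm", "data": {
  "deltas": [-0.32, -0.88, 0, 0, 0, 0, -0.32, -0.88, 0, 0, 0, 0, -0.32, -0.88, 0, 0, 0, 0]
}}

```text
time: 5.8
tool_pos: [0.4631, -0.0953, 0.2368]
tool_rot: [-3.138, 0.002, 1.365]
contact_force: [-0.1, 0.0, -0.5]
opening: 0.0914
```

Call:
{"op": "jog_arm", "data": {
  "deltas": [-0.32, -0.88, 0, 0, 0, 0, -0.32, -0.88, 0, 0, 0, 0, -0.32, -0.88, 0, 0, 0, 0]
}}

```text
time: 6.05
tool_pos: [0.4313, -0.1838, 0.2371]
tool_rot: [-3.139, 0.001, 1.363]
contact_force: [0.5, -0.2, -0.3]
opening: 0.0921
```

Call:
{"op": "jog_arm", "data": {
  "deltas": [-0.32, -0.88, 0, 0, 0, 0, -0.32, -0.88, 0, 0, 0, 0, -0.32, -0.88, 0, 0, 0, 0, -0.32, -0.88, 0, 0, 0, 0]
}}

```text
time: 6.38
tool_pos: [0.4002, -0.2699, 0.2372]
tool_rot: [-3.139, -0.001, 1.362]
contact_force: [0.1, 1.2, 0.2]
opening: 0.0914
```

```bash
cat >> h.py <<'E'
def jar(im,P,col,near):
    """lid centre (z=.07) and lug yaw, from lid outline and the lug block"""
    u0=proj(P,(*near,.07)); m=mask(im,col,110,30)
    bl=[b for b in blobs(m,10) if np.hypot(*(b[1]-u0))<90]
    out=[]
    b=bl[0][2].astype(np.uint8); lid=cv2.morphologyEx(cv2.morphologyEx(b,cv2.MORPH_CLOSE,np.ones((9,9))),cv2.MORPH_OPEN,np.ones((9,9)))
    cnt=max(cv2.findContours(lid,0,1)[0],key=cv2.contourArea); w=ray(P,cv2.convexHull(cnt)[:,0,:],.07)[:,:2].astype(np.float32)
    (c,r)=cv2.minEnclosingCircle(w); e=cv2.fitEllipse(w)
    V=hsv(im)[...,2]; inside=cv2.erode(lid,np.ones((5,5)))
    t=(V<35)&(inside>0)&(m==0)
    q=ray(P,np.argwhere(t)[:,::-1],.07)[:,:2] if t.any() else np.zeros((0,2))
    print('lid circ',c,r,'ell',e,'bar px',len(q), 'bar ang', np.degrees(np.arctan2(*(q.mean(0)-e[0])[::-1])) if len(q) else None)
    for a,ce,bb in bl[:4]: print('blob',a,ce,'z.012',ray(P,ce,.012)[0,:2])
E
python3 - <<'E'
from h import *
P,im=snap('wrist');o=robot.observe();print(o['time'],o['tool_pos'],o['tool_rot'])
cv2.imwrite('pics/w3.png',im[:,:,::-1]);np.save('pics/w3.npy',im)
jar(im,P,'red',(.402,-.268))
im=cv2.imread('pics/w2.png') 
E
```

```text
6.4333 [ 0.4008 -0.2683  0.2374] [-3.1395 -0.0019  1.3629]
lid circ (0.40565937757492065, -0.26664966344833374) 0.03061741590499878 ell ((0.40408003330230713, -0.26590707898139954), (0.0536956787109375, 0.05951491370797157), 115.04326629638672) bar px 0 bar ang None
blob 2257 [259.1608 170.051 ] z.012 [ 0.4    -0.2793]
```

View pics/w3.png

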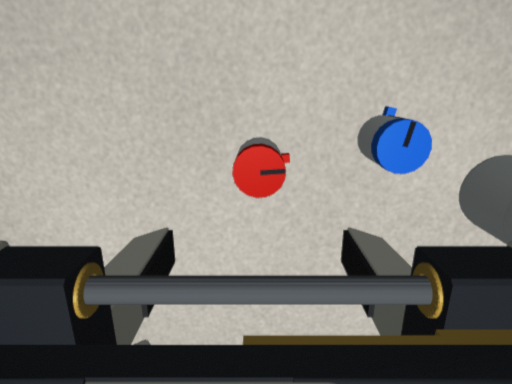

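The red lid is centred at (259.5,171), its bar ends at (285,170) and its lug is at (286,158). The blue lid is centred at (403,146), its bar ends at (413,122) and its lug is at (390,111).

```bash
cat >> h.py <<'E'
def jar2(im,P,col,near,z=.07,show=True):
    """bright lid disc centre at height z, and lug yaw from the black bar pixels"""
    u0=proj(P,(*near,z)); H,S,V=cv2.split(hsv(im)); yy,xx=np.mgrid[:384,:512]; D=np.hypot(xx-u0[0],yy-u0[1])
    m=mask(im,col,150,50)*(D<60).astype(np.uint8)
    b=max(blobs(m),key=lambda t:t[0])[2]; vm=np.median(V[b])
    lid=(b&(V>.8*vm)).astype(np.uint8)
    lid=cv2.morphologyEx(cv2.morphologyEx(lid,cv2.MORPH_CLOSE,np.ones((9,9))),cv2.MORPH_OPEN,cv2.getStructuringElement(2,(15,15)))
    h=cv2.convexHull(max(cv2.findContours(lid,0,1)[0],key=cv2.contourArea))[:,0,:]
    w=ray(P,h,z)[:,:2].astype(np.float32); (c,ax,_)=cv2.fitEllipse(w); c=np.array(c)
    t=(V<.5*vm)&(cv2.erode(lid,np.ones((3,3)))>0); q=ray(P,np.argwhere(t)[:,::-1],z)[:,:2]
    d=q.mean(0)-c; l=cv2.fitLine(q.astype(np.float32),2,0,.001,.001).ravel()[:2]; l=l*np.sign(l@d)
    print(col,'centre',c,'diam',np.array(ax),'yaw deg by bar line',np.degrees(np.arctan2(l[1],l[0])),'by centroid',np.degrees(np.arctan2(d[1],d[0])),len(q))
    return c
E
python3 - <<'E'
from h import *
P=robot.camera_params('wrist');im=np.load('pics/w3.npy')
c=jar2(im,P,'red',(.402,-.268)); d=ray(P,(287,158),.012)[0,:2]-c; print(d,np.degrees(np.arctan2(d[1],d[0])))
c=jar2(im,P,'blue',(.545,-.272)); d=ray(P,(390,111),.012)[0,:2]-c; print(d,np.degrees(np.arctan2(d[1],d[0])))
E
```

```text
red centre [ 0.4033 -0.2656] diam [0.0521 0.0547] yaw deg by bar line -7.178800045684985 by centroid -10.725107174657662 97
[ 0.0324 -0.0044] -7.792869199613969
blue centre [ 0.547  -0.2704] diam [0.0524 0.0528] yaw deg by bar line 66.21670997373295 by centroid 62.72200405717651 117
[0.0119 0.0292] 67.8815516583169
```

Call:
{"op": "jog_arm", "data": {
  "deltas": [0.02, 0.03, -0.35, 0, 0, 0, 0.02, 0.03, -0.7, 0, 0, 0, 0.02, 0.03, -1, 0, 0, 0, 0.02, 0.03, -1, 0, 0, 0],
  "claw": 1
}}

```text
time: 6.77
tool_pos: [0.4012, -0.2608, 0.1334]
tool_rot: [-3.132, -0.006, 1.367]
contact_force: [-0.9, 0.9, 0.3]
opening: 0.0916
```

Call:
{"op": "jog_arm", "data": {
  "deltas": [0, 0, -0.35, 0, 0, 0, 0, 0, -0.7, 0, 0, 0, 0, 0, -0.96, 0, 0, 0, 0, 0, -0.96, 0, 0, 0, 0, 0, -0.96, 0, 0, 0]
}}

```text
time: 7.18
tool_pos: [0.4039, -0.2642, 0.0432]
tool_rot: [-3.14, -0.001, 1.367]
contact_force: [-0.7, -0.3, 0.9]
opening: 0.0918
```

Call:
{"op": "jog_arm", "data": {
  "deltas": [0, 0, 0, 0, 0, 0, 0, 0, 0, 0, 0, 0, 0, 0, 0, 0, 0, 0, 0, 0, 0, 0, 0, 0, 0, 0, 0, 0, 0, 0],
  "claw": 0.4,
  "newtons": 20
}}

```text
time: 7.6
tool_pos: [0.4038, -0.2654, 0.0436]
tool_rot: [3.14, 0.001, 1.366]
contact_force: [-0.1, -0.2, -0.2]
opening: 0.0629
```

Call:
{"op": "jog_arm", "data": {
  "deltas": [0, 0, 0, 0, 0, 0, 0, 0, 0, 0, 0, 0, 0, 0, 0, 0, 0, 0]
}}

```text
time: 7.85
tool_pos: [0.4032, -0.2651, 0.0431]
tool_rot: [-3.141, 0.0, 1.366]
contact_force: [-3.0, 1.3, 6.6]
opening: 0.0539
```

Call:
{"op": "jog_arm", "data": {
  "deltas": [0, 0, 0.2, 0, 0, 0, 0, 0, 0.5, 0, 0, 0, 0, 0, 0.8, 0, 0, 0, 0, 0, 0.8, 0, 0, 0, 0, 0, 0.8, 0, 0, 0]
}}

```text
time: 8.27
tool_pos: [0.4041, -0.2656, 0.1237]
tool_rot: [3.139, 0.002, 1.366]
contact_force: [-0.3, 0.2, -2.1]
opening: 0.0535
```

Call:
{"op": "jog_arm", "data": {
  "deltas": [0.2, 0.22, 0.2, 0, 0, 0, 0.4, 0.43, 0.4, 0, 0, 0, 0.6, 0.65, 0.6, 0, 0, 0, 0.78, 0.85, 0.7, 0, 0, 0, 0.78, 0.85, 0.7, 0, 0, 0]
}}

```text
time: 8.68
tool_pos: [0.4844, -0.1772, 0.1933]
tool_rot: [3.139, -0.001, 1.369]
contact_force: [0.2, -0.1, -2.4]
opening: 0.0535
```

Call:
{"op": "jog_arm", "data": {
  "deltas": [0.2, 0.22, 0, 0, 0, 0, 0.4, 0.43, 0, 0, 0, 0, 0.6, 0.65, 0, 0, 0, 0, 0.78, 0.85, 0, 0, 0, 0, 0.78, 0.85, 0, 0, 0, 0]
}}

```text
time: 9.1
tool_pos: [0.5609, -0.0918, 0.1901]
tool_rot: [-3.139, -0.002, 1.369]
contact_force: [-0.3, -0.2, -1.5]
opening: 0.0534
```

Call:
{"op": "jog_arm", "data": {
  "deltas": [0.2, 0.22, 0, 0, 0, 0, 0.4, 0.43, 0, 0, 0, 0, 0.6, 0.65, 0, 0, 0, 0, 0.77, 0.84, 0, 0, 0, 0, 0.77, 0.84, 0, 0, 0, 0]
}}

```text
time: 9.52
tool_pos: [0.6376, -0.0082, 0.1898]
tool_rot: [-3.139, -0.001, 1.369]
contact_force: [-0.9, 0.3, -2.9]
opening: 0.0538
```

```bash
python3 - <<'E'
from h import *
o=robot.observe();print(o['time'],o['tool_pos'],o['tool_rot'],o['opening'],o['contact_force'])
P,im=snap('wrist','w4');np.save('pics/w4.npy',im);np.save('pics/w4P.npy',P,allow_pickle=True)
print(proj(P,(.636,-.0105,.066)))
E
```

```text
9.5167 [ 0.6376 -0.0082  0.1898] [-3.1391 -0.0013  1.3687] 0.053822386412246036 [-0.9442  0.2899 -2.8534]
[256.2489 189.9504]
```

View pics/w4.png

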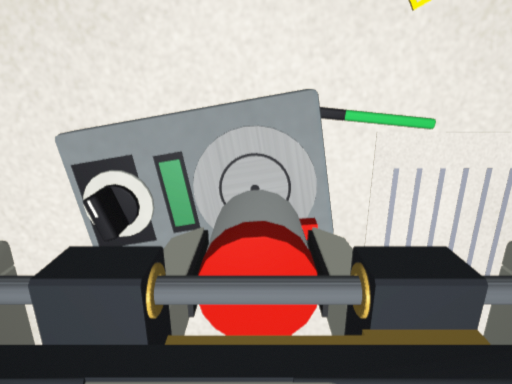

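The pan's dot is at (255,187.5), just above the held jar, and the red lug points right.

```bash
python3 - <<'E'
from h import *
P=np.load('pics/w4P.npy',allow_pickle=True).item()
print(ray(P,(255,187.5),.066)); print(robot.observe()['tool_pos'])
E
```

```text
[[ 0.6354 -0.0081  0.066 ]]
[ 0.6363 -0.01    0.1898]
```

Call:
{"op": "jog_arm", "data": {
  "deltas": [-0.01, 0.01, -0.2, 0, 0, 0, -0.01, 0.01, -0.4, 0, 0, 0, -0.01, 0.01, -0.6, 0, 0, 0, -0.01, 0.01, -0.72, 0, 0, 0, -0.01, 0.01, -0.72, 0, 0, 0]
}}

```text
time: 9.98
tool_pos: [0.6321, -0.0113, 0.116]
tool_rot: [-3.133, 0.001, 1.365]
contact_force: [0.4, 0.1, -2.3]
opening: 0.0537
```

Call:
{"op": "jog_arm", "data": {
  "deltas": [0, 0, -0.03, 0, 0, 0, 0, 0, -0.06, 0, 0, 0, 0, 0, -0.08, 0, 0, 0, 0, 0, -0.1, 0, 0, 0, 0, 0, -0.1, 0, 0, 0]
}}

```text
time: 10.4
tool_pos: [0.6354, -0.0102, 0.1108]
tool_rot: [3.141, 0.0, 1.366]
contact_force: [0.7, 0.3, -1.9]
opening: 0.0536
```

Call:
{"op": "jog_arm", "data": {
  "deltas": [0, 0, -0.02, 0, 0, 0, 0, 0, -0.03, 0, 0, 0, 0, 0, -0.04, 0, 0, 0, 0, 0, -0.05, 0, 0, 0, 0, 0, -0.05, 0, 0, 0]
}}

```text
time: 10.82
tool_pos: [0.6356, -0.0101, 0.1057]
tool_rot: [3.141, -0.0, 1.366]
contact_force: [0.0, -0.5, -0.9]
opening: 0.0534
```

```bash
python3 - <<'E'
from h import *
o=robot.observe();print(o['time'],o['tool_pos'],o['tool_rot'],o['opening'],o['contact_force'])
E
```

```text
10.8167 [ 0.6356 -0.0101  0.1057] [ 3.1411 -0.      1.3659] 0.05342629054368471 [ 0.0348 -0.5446 -0.9281]
```

Call:
{"op": "jog_arm", "data": {
  "deltas": [0, 0.01, -0.01, 0, 0, 0, 0, 0.01, -0.02, 0, 0, 0, 0, 0.01, -0.03, 0, 0, 0, 0, 0.01, -0.03, 0, 0, 0]
}}

```text
time: 11.15
tool_pos: [0.6356, -0.0092, 0.1027]
tool_rot: [3.141, -0.0, 1.366]
contact_force: [0.2, -0.4, 0.4]
opening: 0.0535
```

Call:
{"op": "jog_arm", "data": {
  "deltas": [0, 0, 0, 0, 0, 0, 0, 0, 0, 0, 0, 0, 0, 0, 0, 0, 0, 0, 0, 0, 0, 0, 0, 0, 0, 0, 0, 0, 0, 0],
  "claw": 1
}}

```text
time: 11.57
tool_pos: [0.6355, -0.009, 0.1028]
tool_rot: [3.142, -0.0, 1.366]
contact_force: [-0.1, -0.8, -0.6]
opening: 0.0822
```

Call:
{"op": "jog_arm", "data": {
  "deltas": [0, 0, 0, 0, 0, 0, 0, 0, 0, 0, 0, 0, 0, 0, 0, 0, 0, 0, 0, 0, 0, 0, 0, 0, 0, 0, 0, 0, 0, 0]
}}

```text
time: 11.98
tool_pos: [0.6355, -0.0091, 0.1028]
tool_rot: [3.141, -0.0, 1.366]
contact_force: [0.2, 0.6, 0.2]
opening: 0.0917
```

Call:
{"op": "jog_arm", "data": {
  "deltas": [0, 0, 0, 0, 0, 0, 0, 0, 0, 0, 0, 0, 0, 0, 0, 0, 0, 0, 0, 0, 0, 0, 0, 0, 0, 0, 0, 0, 0, 0]
}}

```text
time: 12.4
tool_pos: [0.6355, -0.0091, 0.1028]
tool_rot: [3.141, 0.0, 1.366]
contact_force: [-0.0, -0.6, -0.1]
opening: 0.0922
```

```bash
python3 - <<'E'
from h import *
o=robot.observe();print(o['time'],o['tool_pos'],o['tool_rot'],o['opening'],o['contact_force'])
P,im=snap('wrist','w5');Ps,s=snap('scene')
jar2(s,Ps,'red',(.6355,-.009),.128)
cv2.imwrite('pics/s5.png',np.hstack([im[:,:,::-1][100:384,100:400],cv2.resize(s[150:292,170:320,::-1],(300,284))]))
E
```

```text
12.4 [ 0.6355 -0.0091  0.1028] [3.1415 0.     1.3658] 0.0922211648361818 [-0.0482 -0.6496 -0.1455]Traceback (most recent call last):
  File "<stdin>", line 4, in <module>
  File "h.py", line 40, in jar2
    h=cv2.convexHull(max(cv2.findContours(lid,0,1)[0],key=cv2.contourArea))[:,0,:]
                     ~~~^^^^^^^^^^^^^^^^^^^^^^^^^^^^^^^^^^^^^^^^^^^^^^^^^^
ValueError: max() iterable argument is empty
```

Call:
{"op": "jog_arm", "data": {
  "deltas": [0, 0, 0, 0, 0, 0, 0, 0, 0, 0, 0, 0, 0, 0, 0, 0, 0, 0, 0, 0, 0, 0, 0, 0, 0, 0, 0, 0, 0, 0]
}}

```text
time: 12.92
tool_pos: [0.6355, -0.0091, 0.1027]
tool_rot: [3.142, -0.0, 1.366]
contact_force: [0.2, 0.0, -0.1]
opening: 0.0919
```

Call:
{"op": "jog_arm", "data": {
  "deltas": [0, 0, 0, 0, 0, 0, 0, 0, 0, 0, 0, 0, 0, 0, 0, 0, 0, 0, 0, 0, 0, 0, 0, 0, 0, 0, 0, 0, 0, 0]
}}

```text
time: 13.33
tool_pos: [0.6355, -0.0091, 0.1027]
tool_rot: [3.141, 0.0, 1.366]
contact_force: [0.7, -1.0, -0.7]
opening: 0.0919
```

Call:
{"op": "jog_arm", "data": {
  "deltas": [0, 0, 0, 0, 0, 0, 0, 0, 0, 0, 0, 0, 0, 0, 0, 0, 0, 0, 0, 0, 0, 0, 0, 0, 0, 0, 0, 0, 0, 0]
}}

```text
time: 13.75
tool_pos: [0.6355, -0.0091, 0.1027]
tool_rot: [3.141, -0.0, 1.366]
contact_force: [-0.6, 0.6, -0.5]
opening: 0.0919
```

Call:
{"op": "jog_arm", "data": {
  "deltas": [0, 0, 0, 0, 0, 0, 0, 0, 0, 0, 0, 0, 0, 0, 0, 0, 0, 0, 0, 0, 0, 0, 0, 0, 0, 0, 0, 0, 0, 0]
}}

```text
time: 14.17
tool_pos: [0.6355, -0.0091, 0.1027]
tool_rot: [3.142, 0.0, 1.366]
contact_force: [-0.3, 0.2, -1.0]
opening: 0.0914
```

Call:
{"op": "jog_arm", "data": {
  "deltas": [0, 0, 0, 0, 0, 0, 0, 0, 0, 0, 0, 0, 0, 0, 0, 0, 0, 0, 0, 0, 0, 0, 0, 0, 0, 0, 0, 0, 0, 0],
  "claw": 0.4,
  "newtons": 20
}}

```text
time: 14.58
tool_pos: [0.6355, -0.0091, 0.1027]
tool_rot: [3.142, 0.0, 1.366]
contact_force: [-0.3, -0.7, -0.9]
opening: 0.0629
```

Call:
{"op": "jog_arm", "data": {
  "deltas": [0, 0, 0, 0, 0, 0, 0, 0, 0, 0, 0, 0, 0, 0, 0, 0, 0, 0, 0, 0, 0, 0, 0, 0]
}}

```text
time: 14.92
tool_pos: [0.6355, -0.0091, 0.1028]
tool_rot: [3.141, -0.0, 1.366]
contact_force: [-0.2, 0.2, 0.0]
opening: 0.0535
```

Call:
{"op": "jog_arm", "data": {
  "deltas": [0, 0, 0.1, 0, 0, 0, 0, 0, 0.3, 0, 0, 0, 0, 0, 0.6, 0, 0, 0, 0, 0, 0.8, 0, 0, 0, 0, 0, 0.8, 0, 0, 0]
}}

```text
time: 15.33
tool_pos: [0.6377, -0.0093, 0.1883]
tool_rot: [3.133, -0.001, 1.366]
contact_force: [1.6, -0.1, -1.3]
opening: 0.0534
```

Call:
{"op": "jog_arm", "data": {
  "deltas": [-0.15, 0.25, 0.1, 0, 0, 0, -0.3, 0.5, 0.3, 0, 0, 0, -0.45, 0.75, 0.5, 0, 0, 0, -0.55, 1, 0.57, 0, 0, 0, -0.55, 1, 0.57, 0, 0, 0]
}}

```text
time: 15.75
tool_pos: [0.579, 0.0952, 0.2417]
tool_rot: [3.14, -0.003, 1.37]
contact_force: [0.3, 0.2, -1.5]
opening: 0.0536
```

Call:
{"op": "jog_arm", "data": {
  "deltas": [-0.12, 0.25, 0, 0, 0, 0, -0.25, 0.5, 0, 0, 0, 0, -0.37, 0.75, 0, 0, 0, 0, -0.5, 1, 0, 0, 0, 0, -0.5, 1, 0, 0, 0, 0]
}}

```text
time: 16.17
tool_pos: [0.5278, 0.1944, 0.2387]
tool_rot: [-3.138, -0.001, 1.369]
contact_force: [0.6, -0.2, -3.0]
opening: 0.0535
```

```bash
python3 - <<'E'
from h import *
o=robot.observe();print(o['time'],o['tool_pos'],o['tool_rot'],o['opening'],o['contact_force'])
P,im=snap('wrist','w6');np.save('pics/w6.npy',im);np.save('pics/w6P.npy',P,allow_pickle=True)
E
```

```text
16.1667 [0.5278 0.1944 0.2387] [-3.1381 -0.0007  1.3695] 0.053488044695937514 [ 0.6455 -0.1745 -3.0392]
```

View pics/w6.png

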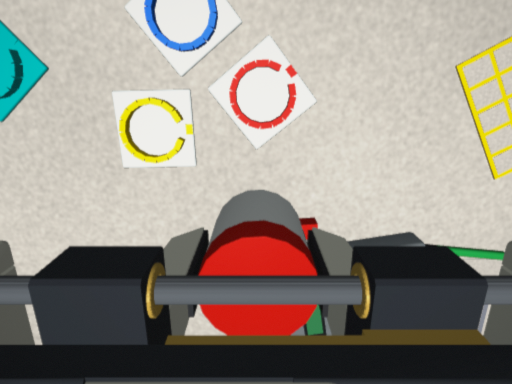

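The red ring is centred at about (263,94), with its notch mark at (292,71), facing the middle of the plate's upper-right edge. The blue ring is cut off at the top, and the yellow ring is at (155,129).

```bash
cat >> h.py <<'E'
def seat(im,P,col,near):
    u0=proj(P,(*near,.01)); yy,xx=np.mgrid[:384,:512]; D=np.hypot(xx-u0[0],yy-u0[1])
    m=mask(im,col,110,50)*(D<55).astype(np.uint8); bl=blobs(m,8)
    ring=bl[0][2]; mk=min(bl[1:],key=lambda t:0 if 8<=t[0]<200 else 1)
    for a,ce,_ in bl: print('  blob',a,ce)
    cl=cv2.morphologyEx(ring.astype(np.uint8),cv2.MORPH_CLOSE,np.ones((3,3)))
    h=np.vstack(cv2.findContours(cl,0,1)[0])[:,0,:]; w=ray(P,h,.019)[:,:2]
    # outer edge points: iterate circle
    c=w.mean(0)
    for _ in range(20):
        o=w[np.hypot(*(w-c).T)>.033]; A=np.c_[2*o,np.ones(len(o))]; s=np.linalg.lstsq(A,(o**2).sum(1),rcond=None)[0]; c=s[:2]
    print(col,'outer circle',c,'r',np.sqrt(s[2]+c@c))
    mw=ray(P,mk[1],.006)[0,:2]; d=mw-c; print('  marker',mw,'dist',np.hypot(*d),'yaw',np.degrees(np.arctan2(d[1],d[0])))
    # gap centre from ring pixels
    q=ray(P,np.argwhere(ring)[:,::-1],.019)[:,:2]-c; an=np.sort(np.degrees(np.arctan2(q[:,1],q[:,0]))); g=np.diff(np.r_[an,an[0]+360]); i=g.argmax(); print('  gap',g[i],'centre',an[i]+g[i]/2)
E
python3 - <<'E'
from h import *
im=np.load('pics/w6.npy');P=np.load('pics/w6P.npy',allow_pickle=True).item()
seat(im,P,'red',ray(P,(263,94),.01)[0,:2])
seat(im,P,'yellow',ray(P,(155,129),.01)[0,:2])
pc=ray(P,[(268,37),(316,100),(258,147),(209,88)],.006)[:,:2];print('plate',pc.mean(0)); e=pc[0]-pc[3]; print(np.degrees(np.arctan2(e[1],e[0])),np.hypot(*e)); e=pc[1]-pc[2]; print(np.degrees(np.arctan2(e[1],e[0])))
E
```

```text
blob 1081 [259.9158  95.2433]
  blob 74 [290.8784  70.7432]
red outer circle [0.5478 0.2685] r 0.03552713798359936
  marker [0.5839 0.287 ] dist 0.04058523808868065 yaw 27.11819957507152
  gap 34.974366344994436 centre 27.095833857970746
  blob 1249 [147.0969 129.6829]
  blob 67 [188.9552 128.6866]
yellow outer circle [0.4174 0.2555] r 0.036162194798135344
  marker [0.4564 0.2482] dist 0.039641275046918854 yaw -10.587289935630873
  gap 32.264195246359165 centre -9.747014958628338
plate [0.5485 0.2686]
26.868284499572443 0.08421671446068635
27.62852209310245
```

Call:
{"op": "jog_arm", "data": {
  "deltas": [0.1, 0.05, -0.2, 0, 0, 0.08, 0.2, 0.1, -0.4, 0, 0, 0.15, 0.3, 0.15, -0.6, 0, 0, 0.23, 0.43, 0.19, -0.7, 0, 0, 0.31, 0.43, 0.19, -0.7, 0, 0, 0.383]
}}

```text
time: 16.63
tool_pos: [0.5741, 0.2087, 0.1655]
tool_rot: [-3.137, -0.0, 1.973]
contact_force: [-0.7, 0.0, -2.1]
opening: 0.0535
```

Call:
{"op": "jog_arm", "data": {
  "deltas": [0, 0, 0, 0, 0, 0, 0, 0, 0, 0, 0, 0, 0, 0, 0, 0, 0, 0]
}}

```text
time: 16.88
tool_pos: [0.5736, 0.2092, 0.1698]
tool_rot: [3.142, 0.0, 1.963]
contact_force: [0.4, -0.3, -1.6]
opening: 0.0539
```

```bash
python3 - <<'E'
from h import *
P0=np.load('pics/w6P.npy',allow_pickle=True).item()
d=ray(P0,(309,222),.208)[0,:2]-[.5278,.1944];print('lug in hand(w6)',d,np.degrees(np.arctan2(d[1],d[0])))
o=robot.observe();print(o['time'],o['tool_pos'],o['tool_rot'],o['opening'],o['contact_force'])
P,im=snap('wrist','w7');np.save('pics/w7.npy',im);np.save('pics/w7P.npy',P,allow_pickle=True)
seat(im,P,'red',(.548,.2685))
E
```

```text
lug in hand(w6) [0.0315 0.    ] 0.08044902843888117
16.8833 [0.5736 0.2092 0.1698] [3.1416 0.0002 1.9634] 0.05389549521280554 [ 0.404  -0.2671 -1.6453]
  blob 1637 [251.7428 107.7654]
  blob 105 [298.9143 104.6571]
red outer circle [0.5476 0.2685] r 0.035588152017719504
  marker [0.5837 0.287 ] dist 0.040538417190298354 yaw 27.06209165403602
  gap 34.62006270339654 centre 27.07635295787562
```

View pics/w7.png

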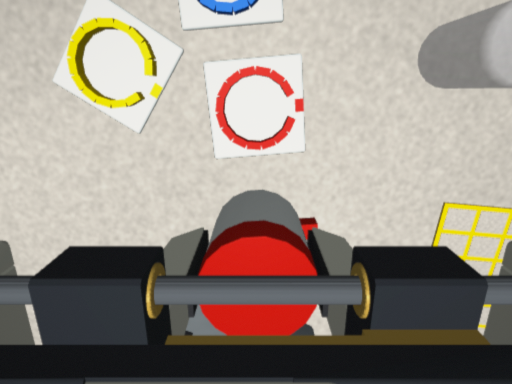

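```bash
python3 - <<'E'
from h import *
im=np.load('pics/w7.npy');P=np.load('pics/w7P.npy',allow_pickle=True).item()
t=np.array([.5736,.2092])
for y in(20,24,27,30,34):
    a=np.radians(y);u=np.array([np.cos(a),np.sin(a)]);v=np.array([-u[1],u[0]])
    print(y,[proj(P,(*(t+r*u+s*v),.1698-.043+z)).round(1) for r,s,z in((.036,.005,.012),(.036,-.005,.012),(.027,.005,.012),(.036,.005,0))])
m=mask(im,'red',110,40); print(m[205:245:2,290:325:1].shape)
for r in range(214,236,2): print(r,np.flatnonzero(m[r,290:340])+290)
E
```

```text
20 [array([317.4, 225.8]), array([315.8, 240.9]), array([302.4, 225.2]), array([314. , 218.1])]
24 [array([317.1, 221.9]), array([316.6, 237.2]), array([302. , 222.3]), array([313.7, 214.4])]
27 [array([316.7, 219. ]), array([317.1, 234.3]), array([301.5, 220.1]), array([313.3, 211.7])]
30 [array([316.1, 216.1]), array([317.4, 231.4]), array([300.9, 218. ]), array([312.7, 208.9])]
34 [array([315. , 212.3]), array([317.5, 227.6]), array([300. , 215.1]), array([311.7, 205.3])]
(20, 35)
214 []
216 []
218 [309 310 311 312 313]
220 [300 301 302 303 304 305 306 307 308 309 310 311 312 313 314]
222 [301 302 303 304 305 306 307 308 309 310 311 312 313 314 315]
224 [301 302 303 304 305 306 307 308 309 310 311 312 313 314 315 316 317]
226 [301 302 303 304 305 306 307 308 309 310 311 312 313 314 315 316 317]
228 [302 303 304 305 306 307 308 309 310 311 312]
230 [290 303 304 305 306 307 308 309 310 311]
232 [290 291 292 304 305 306 307 308]
234 [290 291 292 293 294 295 304 305 306 307 308]
```

```bash
python3 - <<'E'
from h import *
im=np.load('pics/w7.npy');P=np.load('pics/w7P.npy',allow_pickle=True).item()
t=np.array([.5736,.2092]);a=1.9634;x=np.array([np.cos(a),np.sin(a)])
for z in(.041,.043,.045): print(z,proj(P,(*(t+.027*x),.1698-z)),proj(P,(*(t+.025*x),.1698-z)),'lid far', proj(P,(*(t+.027*x),.1698-z+.07)))
print(im[180:232:1,258].astype(int).sum(1))
E
```

```text
0.041 [256.9595 183.3546] [256.9632 186.5136] lid far [256.7232 232.3178]
0.043 [256.9639 182.4464] [256.9675 185.5775] lid far [256.7334 230.2154]
0.045 [256.9682 181.5557] [256.9717 184.6594] lid far [256.7432 228.1744]
[613 610 614 622 631 632 634 629 621 535 350 310 310 307 308 307 311 310
 310 309 312 312 312 315 314 313 315 315 317 316 316 317 317 318 318 315
 317 318 321 313 262 140 103 101 102 107 103 107 104 107 112 109]
```

```bash
python3 - <<'E'
from h import *
im=np.load('pics/w7.npy');P=np.load('pics/w7P.npy',allow_pickle=True).item()
print(im[222:250,258,0]); H,S,V=cv2.split(hsv(im))
m=mask(im,'red',150,40)
for r in (255,262,268,312,320,328,336): print(r,np.flatnonzero(m[r,150:360])[[0,-1]]+150)
g=im.astype(int).sum(2)
print(g[200,200:320]);print(np.flatnonzero(m[300:350,258])+300)
t=np.array([.5736,.2092]);a=1.9634;x=np.array([np.cos(a),np.sin(a)]);y=np.array([x[1],-x[0]])
th=np.linspace(0,2*np.pi,73)
for off in(0,-.003,-.005):
  c=np.array([proj(P,(*(t+off*x+.027*(np.cos(k)*x+np.sin(k)*y)),.1968)) for k in th]);print(off,'rows',c[:,1].min(),c[:,1].max(),'cols',c[:,0].min(),c[:,0].max())
E
```

```text
[ 84  84  84  85  85  86  85  87  87  87  86  88  88 104 154 204 219 219
 219 219 219 218 218 218 218 218 218 218]
255 [204 311]
262 [202 313]
268 [200 315]
312 [203 312]
320 [209 306]
328 [216 299]Traceback (most recent call last):
  File "<stdin>", line 5, in <module>
IndexError: index 0 is out of bounds for axis 0 with size 0
```

Call:
{"op": "jog_arm", "data": {
  "deltas": [-0.13, 0.05, 0, 0, 0, -0.08, -0.26, 0.09, 0, 0, 0, -0.15, -0.26, 0.09, 0, 0, 0, -0.23, -0.26, 0.09, 0, 0, 0, -0.3, -0.26, 0.09, 0, 0, 0, -0.3]
}}

```text
time: 17.35
tool_pos: [0.5474, 0.2189, 0.1705]
tool_rot: [3.14, -0.0, 1.491]
contact_force: [-0.1, 0.4, -1.6]
opening: 0.0533
```

Call:
{"op": "jog_arm", "data": {
  "deltas": [-0.13, 0.05, 0, 0, 0, -0.08, -0.26, 0.09, 0, 0, 0, -0.15, -0.26, 0.09, 0, 0, 0, -0.23, -0.26, 0.09, 0, 0, 0, -0.3, -0.26, 0.09, 0, 0, 0, -0.3]
}}

```text
time: 17.77
tool_pos: [0.5215, 0.2279, 0.1703]
tool_rot: [3.141, -0.001, 1.023]
contact_force: [-1.0, -0.1, -1.5]
opening: 0.0538
```

Call:
{"op": "jog_arm", "data": {
  "deltas": [-0.13, 0.05, 0, 0, 0, -0.08, -0.26, 0.09, 0, 0, 0, -0.15, -0.26, 0.09, 0, 0, 0, -0.23, -0.26, 0.09, 0, 0, 0, -0.3, -0.26, 0.09, 0, 0, 0, -0.3]
}}

```text
time: 18.18
tool_pos: [0.4956, 0.2368, 0.1701]
tool_rot: [3.141, -0.001, 0.555]
contact_force: [-0.4, 0.2, -2.2]
opening: 0.0538
```

Call:
{"op": "jog_arm", "data": {
  "deltas": [0, 0, 0, 0, 0, 0, 0, 0, 0, 0, 0, 0, 0, 0, 0, 0, 0, 0, 0, 0, 0, 0, 0, 0]
}}

```text
time: 18.52
tool_pos: [0.4956, 0.2368, 0.1697]
tool_rot: [3.141, 0.0, 0.556]
contact_force: [-0.1, -0.2, -1.6]
opening: 0.0538
```

```bash
python3 - <<'E'
from h import *
o=robot.observe();print(o['time'],o['tool_pos'],o['tool_rot'],o['opening'])
P,im=snap('wrist','w8');np.save('pics/w8.npy',im);np.save('pics/w8P.npy',P,allow_pickle=True)
print(proj(P,(.5477,.2685,.019)))
seat(im,P,'red',(.5477,.2685))
g=im.astype(int).sum(2); print('foot edge',np.diff(g[180:200,258]).argmin()+181,'lid',np.diff(im[225:245,258,0].astype(int)).argmax()+226)
Pt,it=snap('top'); 
E
```

```text
18.5167 [0.4956 0.2368 0.1697] [3.1415 0.0001 0.5559] 0.0537950130578701
[258.1307 113.8695]
  blob 1629 [257.9048 116.3646]
  blob 112 [262.0268  66.8929]
red outer circle [0.5479 0.2685] r 0.0356360231626753
  marker [0.584  0.2869] dist 0.040523184219703794 yaw 26.999867283005297
  gap 34.74701396783953 centre 27.448613400280475
foot edge 190 lid 237
```

Call:
{"op": "jog_arm", "data": {
  "deltas": [0.08, 0.06, 0, 0, 0, 0.08, 0.17, 0.11, 0, 0, 0, 0.15, 0.17, 0.11, 0, 0, 0, 0.23, 0.17, 0.11, 0, 0, 0, 0.3, 0.17, 0.11, 0, 0, 0, 0.3]
}}

```text
time: 19.03
tool_pos: [0.5125, 0.2479, 0.1695]
tool_rot: [-3.141, 0.0, 1.03]
contact_force: [0.2, -0.6, -2.7]
opening: 0.0537
```

Call:
{"op": "jog_arm", "data": {
  "deltas": [0.08, 0.06, 0, 0, 0, 0.08, 0.17, 0.11, 0, 0, 0, 0.15, 0.17, 0.11, 0, 0, 0, 0.23, 0.17, 0.11, 0, 0, 0, 0.3, 0.17, 0.11, 0, 0, 0, 0.3]
}}

```text
time: 19.45
tool_pos: [0.5294, 0.2589, 0.1696]
tool_rot: [-3.141, 0.0, 1.497]
contact_force: [0.1, 0.6, -1.7]
opening: 0.0539
```

Call:
{"op": "jog_arm", "data": {
  "deltas": [0.08, 0.06, -0.2, 0, 0, 0.08, 0.17, 0.12, -0.4, 0, 0, 0.15, 0.17, 0.12, -0.6, 0, 0, 0.23, 0.17, 0.12, -0.8, 0, 0, 0.3, 0.17, 0.12, -0.8, 0, 0, 0.3]
}}

```text
time: 19.87
tool_pos: [0.544, 0.2699, 0.0855]
tool_rot: [-3.134, -0.0, 1.966]
contact_force: [-0.8, -0.9, -3.3]
opening: 0.0535
```

Call:
{"op": "jog_arm", "data": {
  "deltas": [0, 0, -0.1, 0, 0, 0, 0, 0, -0.2, 0, 0, 0, 0, 0, -0.22, 0, 0, 0, 0, 0, -0.22, 0, 0, 0]
}}

```text
time: 20.2
tool_pos: [0.5463, 0.2708, 0.0675]
tool_rot: [-3.141, -0.0, 1.965]
contact_force: [0.4, 0.0, -2.0]
opening: 0.0538
```

```bash
python3 - <<'E'
from h import *
o=robot.observe();print(o['time'],o['tool_pos'],o['tool_rot'],o['opening'],o['contact_force'])
E
```

```text
20.2 [0.5463 0.2708 0.0675] [-3.1411 -0.      1.965 ] 0.05376608742601717 [ 0.3807  0.0026 -2.0129]
```

Lower slowly and watch the force.

Call:
{"op": "jog_arm", "data": {
  "deltas": [0, 0, -0.03, 0, 0, 0, 0, 0, -0.05, 0, 0, 0, 0, 0, -0.07, 0, 0, 0, 0, 0, -0.08, 0, 0, 0]
}}

```text
time: 20.53
tool_pos: [0.5465, 0.2709, 0.0598]
tool_rot: [3.141, -0.0, 1.967]
contact_force: [0.1, -0.0, -2.8]
opening: 0.0536
```

Call:
{"op": "jog_arm", "data": {
  "deltas": [0, 0, -0.01, 0, 0, 0, 0, 0, -0.03, 0, 0, 0, 0, 0, -0.04, 0, 0, 0]
}}

```text
time: 20.78
tool_pos: [0.5464, 0.2709, 0.0555]
tool_rot: [-3.142, -0.0, 1.967]
contact_force: [0.2, 0.4, -3.1]
opening: 0.0535
```

Call:
{"op": "jog_arm", "data": {
  "deltas": [0, 0, -0.02, 0, 0, 0, 0, 0, -0.04, 0, 0, 0, 0, 0, -0.05, 0, 0, 0, 0, 0, -0.06, 0, 0, 0, 0, 0, -0.06, 0, 0, 0]
}}

```text
time: 21.2
tool_pos: [0.5465, 0.2709, 0.0498]
tool_rot: [3.141, 0.0, 1.967]
contact_force: [-0.0, 0.2, -2.5]
opening: 0.0536
```

Call:
{"op": "jog_arm", "data": {
  "deltas": [0, 0, 0, 0, 0, 0, 0, 0, 0, 0, 0, 0]
}}

```text
time: 21.37
tool_pos: [0.5465, 0.2709, 0.0497]
tool_rot: [3.141, 0.0, 1.967]
contact_force: [0.3, -0.7, -1.5]
opening: 0.0535
```

Call:
{"op": "jog_arm", "data": {
  "deltas": [0, 0, -0.01, 0, 0, 0, 0, 0, -0.01, 0, 0, 0, 0, 0, -0.01, 0, 0, 0],
  "claw": 1
}}

```text
time: 21.62
tool_pos: [0.5467, 0.271, 0.049]
tool_rot: [3.141, 0.0, 1.967]
contact_force: [0.4, 0.3, -0.2]
opening: 0.0693
```

Call:
{"op": "jog_arm", "data": {
  "deltas": [0, 0, 0, 0, 0, 0, 0, 0, 0, 0, 0, 0, 0, 0, 0, 0, 0, 0, 0, 0, 0, 0, 0, 0, 0, 0, 0, 0, 0, 0]
}}

```text
time: 22.03
tool_pos: [0.5465, 0.2709, 0.0488]
tool_rot: [3.141, -0.0, 1.967]
contact_force: [0.2, -0.5, 0.3]
opening: 0.0914
```

Call:
{"op": "jog_arm", "data": {
  "deltas": [0, 0, 0.2, 0, 0, 0, 0, 0, 0.4, 0, 0, 0, 0, 0, 0.7, 0, 0, 0, 0, 0, 1, 0, 0, 0, 0, 0, 1, 0, 0, 0]
}}

```text
time: 22.45
tool_pos: [0.5494, 0.272, 0.1552]
tool_rot: [3.131, 0.001, 1.968]
contact_force: [1.1, 0.5, 0.5]
opening: 0.092
```

Call:
{"op": "jog_arm", "data": {
  "deltas": [0, 0, 0.3, 0, 0, 0, 0, 0, 0.6, 0, 0, 0, 0, 0, 0.9, 0, 0, 0, 0, 0, 0.9, 0, 0, 0, 0, 0, 0.9, 0, 0, 0]
}}

```text
time: 22.87
tool_pos: [0.5472, 0.2712, 0.2404]
tool_rot: [3.137, 0.0, 1.968]
contact_force: [-0.8, 0.3, -0.7]
opening: 0.0917
```

Call:
{"op": "jog_arm", "data": {
  "deltas": [0, 0, 0, 0, 0, 0, 0, 0, 0, 0, 0, 0]
}}

```text
time: 23.03
tool_pos: [0.5458, 0.2706, 0.237]
tool_rot: [-3.139, -0.0, 1.967]
contact_force: [-0.7, -0.1, -0.1]
opening: 0.0921
```

```bash
python3 - <<'E'
from h import *
o=robot.observe();print(o['time'],o['tool_pos'],o['tool_rot'],o['opening'])
P,im=snap('wrist','w9');np.save('pics/w9.npy',im);np.save('pics/w9P.npy',P,allow_pickle=True)
jar2(im,P,'red',(.5477,.2685),.076)
Pt,it=snap('top')
for a,ce,m in blobs(mask(it,'blue'),15)[:6]:print('blue',a,ce,ray(Pt,ce,.07)[0,:2])
E
```

```text
23.0333 [0.5458 0.2706 0.237 ] [-3.1386 -0.0002  1.9674] 0.09205289501850146
red centre [0.5452 0.2757] diam [0.06  0.067] yaw deg by bar line -6.88903010934633 by centroid 15.044631450576126 132
blue 2025 [485.6958 361.5279] [-0.0499 -0.7036]
blue 185 [339.8757 176.3135] [ 0.5466 -0.2743]
blue 35 [140.6857 203.8286] [0.4754 0.3769]
```

View pics/w9.png

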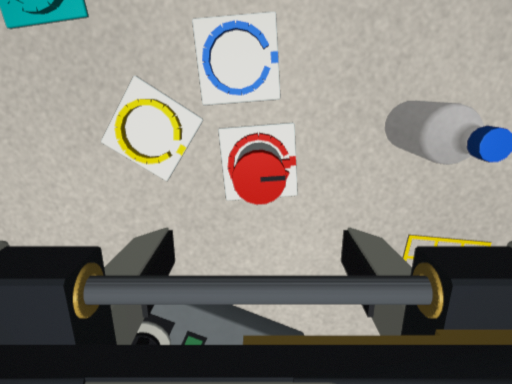

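The red jar stands in its holder. Its lid is at (260,177), with the bar pointing to (286,178) towards the notch mark at (291,160). The blue holder is at (237,58), with its mark at (275,57).

```bash
python3 - <<'E'
from h import *
im=np.load('pics/w9.npy');P=np.load('pics/w9P.npy',allow_pickle=True).item()
for z in(.076,.089):
    th=np.linspace(0,6.28,60);c=np.array([proj(P,(.5478+.027*np.cos(k),.2685+.027*np.sin(k),z)) for k in th])
    print(z,'pred cols',c[:,0].min(),c[:,0].max(),'rows',c[:,1].min(),c[:,1].max())
m=mask(im,'red',150,50);V=hsv(im)[...,2]
print('V col',V[140:215:1,258]); print('V row177',V[177,225:300])
b=ray(P,[(262,179.5),(286,178)],.076)[:,:2];d=b[1]-b[0];print('bar',np.degrees(np.arctan2(d[1],d[0])))
seat(im,P,'blue',ray(P,(237,58),.01)[0,:2])
E
```

```text
0.076 pred cols 231.51843921617265 285.95763826175397 rows 151.66647459838123 204.19866613838295
0.089 pred cols 230.42291239975285 287.07859449971056 rows 154.23175865006462 208.71452460048997
V col [219 212 169 104  92  92  93  93  91  84  74  81 132 189 206 206 207 207
 207 206 206 206 205 205 205 205 205 205 204 204 203 203 202 202 202 202
 202 202 201 201 201 201 200 200 200 200 199 199 199 198 198 197 199 197
 197 197 197 197 196 196 196 196 195 194 190 185 188 187 186 187 189 193
 197 198 196]
V row177 [221 223 223 223 222 210 199 177 196 201 201 201 201 201 200 201 200 201
 201 201 201 201 201 201 202 202 202 201 201 201 202 201 201 202 195 135
  91  81  69  67  66  67  67  59  57  56  49  49  49  50  49  44  43  42
  42  42  42  42  44  55 119 173 207 221 223 223 223 223 223 223 221 204
 191 191 189]
bar 26.44474514777524
  blob 1237 [232.2498  55.1318]
  blob 74 [273.973   56.7973]
blue outer circle [0.4814 0.366 ] r 0.035581959021237654
  marker [0.5174 0.3842] dist 0.04036351857804078 yaw 26.870516402632273
  gap 34.66071530499517 centre 26.44140185947409
```

Call:
{"op": "jog_arm", "data": {
  "deltas": [0, -0.4, 0, 0, 0, 0, 0, -0.8, 0, 0, 0, 0, 0, -1, 0, 0, 0, 0]
}}

```text
time: 23.38
tool_pos: [0.5459, 0.1678, 0.2376]
tool_rot: [-3.139, 0.001, 1.967]
contact_force: [0.2, 0.4, 0.3]
opening: 0.0916
```

Call:
{"op": "jog_arm", "data": {
  "deltas": [0, -0.4, 0, 0, 0, 0, 0, -0.8, 0, 0, 0, 0, 0, -1, 0, 0, 0, 0]
}}

```text
time: 23.63
tool_pos: [0.546, 0.0672, 0.2379]
tool_rot: [-3.14, 0.001, 1.966]
contact_force: [0.7, -0.0, 0.1]
opening: 0.0917
```

Call:
{"op": "jog_arm", "data": {
  "deltas": [0, -0.4, 0, 0, 0, 0, 0, -0.8, 0, 0, 0, 0, 0, -1, 0, 0, 0, 0]
}}

```text
time: 23.88
tool_pos: [0.546, -0.0329, 0.2378]
tool_rot: [-3.14, 0.0, 1.965]
contact_force: [0.4, -0.1, 0.0]
opening: 0.0919
```

Call:
{"op": "jog_arm", "data": {
  "deltas": [0, -0.4, 0, 0, 0, 0, 0, -0.8, 0, 0, 0, 0, 0, -1, 0, 0, 0, 0]
}}

```text
time: 24.13
tool_pos: [0.5459, -0.133, 0.2378]
tool_rot: [-3.14, 0.0, 1.965]
contact_force: [-0.1, -0.9, -0.1]
opening: 0.0916
```

Call:
{"op": "jog_arm", "data": {
  "deltas": [0, -0.4, 0, 0, 0, 0, 0, -0.8, 0, 0, 0, 0, 0, -1, 0, 0, 0, 0]
}}

```text
time: 24.38
tool_pos: [0.5457, -0.2332, 0.2376]
tool_rot: [-3.14, 0.0, 1.965]
contact_force: [0.0, 0.7, 0.3]
opening: 0.0917
```

Call:
{"op": "jog_arm", "data": {
  "deltas": [0, -0.2, 0, 0, 0, 0, 0, -0.44, 0, 0, 0, 0, 0, -0.44, 0, 0, 0, 0, 0, -0.44, 0, 0, 0, 0, 0, -0.44, 0, 0, 0, 0]
}}

```text
time: 24.8
tool_pos: [0.5463, -0.2725, 0.2379]
tool_rot: [-3.141, -0.002, 1.967]
contact_force: [0.3, -0.2, -0.5]
opening: 0.0919
```

```bash
cat >> h.py <<'E'
def lid(im,P,col,near,z=.07,r=.027):
    """lid centre by least squares on the colour outline seen at height z (uses the top disc only: bright part)"""
    u0=proj(P,(*near,z)); yy,xx=np.mgrid[:384,:512]; D=np.hypot(xx-u0[0],yy-u0[1])
    V=hsv(im)[...,2].astype(int); b=max(blobs(mask(im,col,150,50)*(D<50).astype(np.uint8)),key=lambda t:t[0])[2]
    bright=(b&(V>.75*np.median(V[b]))).astype(np.uint8); bright=blobs(bright)[0][2].astype(np.uint8)
    q=np.vstack(cv2.findContours(bright,0,1)[0])[:,0,:]; q=cv2.convexHull(q)[:,0,:]
    w=ray(P,q,z)[:,:2]; from scipy.optimize import least_squares
    s=least_squares(lambda p:np.hypot(*(w-p[:2]).T)-p[2],[*near,r],loss='soft_l1',f_scale=.0005).x
    print('lid',s,'px',proj(P,(*s[:2],z)),'cols',q[:,0].min(),q[:,0].max(),'rows',q[:,1].min(),q[:,1].max()); return s[:2]
E
python3 - <<'E'
from h import *
o=robot.observe();print(o['time'],o['tool_pos'],o['tool_rot'],o['opening'])
P,im=snap('wrist','w10');np.save('pics/w10.npy',im);np.save('pics/w10P.npy',P,allow_pickle=True)
c=lid(im,P,'blue',(.547,-.272)); jar2(im,P,'blue',(.547,-.272))
print(lid(np.load('pics/w9.npy'),np.load('pics/w9P.npy',allow_pickle=True).item(),'red',(.5478,.2685),.076))
E
```

```text
24.8 [ 0.5463 -0.2725  0.2379] [-3.1411 -0.0016  1.9673] 0.091921866672656
lid [ 0.547  -0.2721  0.0264] px [258.0821 174.3108] cols 232 284 rows 149 199
blue centre [ 0.5469 -0.2723] diam [0.0522 0.0527] yaw deg by bar line 65.31666137953196 by centroid 63.75969734918268 85
lid [0.5459 0.2777 0.0344] px [260.5768 169.5228] cols 228 295 rows 134 203
[0.5459 0.2777]
```

View pics/w10.png

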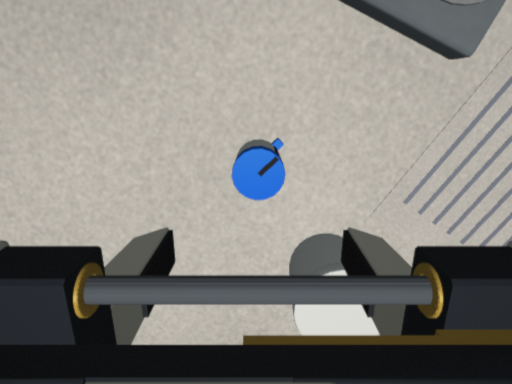

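The blue lid is at (258,174), with its bar pointing at the lug at (278,145). The tub at (335,290) is clear of the jaws.

Call:
{"op": "jog_arm", "data": {
  "deltas": [0.01, 0, -0.35, 0, 0, 0, 0.01, 0, -0.7, 0, 0, 0, 0.01, 0, -1, 0, 0, 0, 0.01, 0, -1, 0, 0, 0],
  "claw": 1
}}

```text
time: 25.18
tool_pos: [0.5446, -0.2698, 0.1326]
tool_rot: [-3.135, -0.01, 1.969]
contact_force: [-1.1, 0.4, -0.7]
opening: 0.092
```

Call:
{"op": "jog_arm", "data": {
  "deltas": [0, 0, -0.35, 0, 0, 0, 0, 0, -0.7, 0, 0, 0, 0, 0, -0.95, 0, 0, 0, 0, 0, -0.95, 0, 0, 0, 0, 0, -0.95, 0, 0, 0]
}}

```text
time: 25.6
tool_pos: [0.5479, -0.2726, 0.0445]
tool_rot: [-3.141, -0.001, 1.968]
contact_force: [0.5, 0.1, 0.9]
opening: 0.0921
```

Call:
{"op": "jog_arm", "data": {
  "deltas": [0, 0, 0, 0, 0, 0, 0, 0, 0, 0, 0, 0, 0, 0, 0, 0, 0, 0, 0, 0, 0, 0, 0, 0, 0, 0, 0, 0, 0, 0],
  "claw": 0.4,
  "newtons": 20
}}

```text
time: 26.02
tool_pos: [0.5479, -0.2733, 0.0448]
tool_rot: [3.141, 0.001, 1.967]
contact_force: [0.2, 0.3, 0.2]
opening: 0.0629
```

Call:
{"op": "jog_arm", "data": {
  "deltas": [0, 0, 0, 0, 0, 0, 0, 0, 0, 0, 0, 0, 0, 0, 0, 0, 0, 0, 0, 0, 0, 0, 0, 0]
}}

```text
time: 26.35
tool_pos: [0.5474, -0.2733, 0.0442]
tool_rot: [3.142, 0.0, 1.967]
contact_force: [-2.5, -0.1, 5.9]
opening: 0.0537
```

```bash
python3 - <<'E'
from h import *
o=robot.observe();print(o['time'],o['tool_pos'],o['tool_rot'],o['opening'],o['contact_force'])
P=np.load('pics/w10P.npy',allow_pickle=True).item()
for u in((278,144),(279,145)):
    d=ray(P,u,.010)[0,:2]-[.547,-.2722];print(d,np.hypot(*d),np.degrees(np.arctan2(d[1],d[0])))
b=ray(P,[(260,175),(278,158)],.07)[:,:2];d=b[1]-b[0];print(np.degrees(np.arctan2(d[1],d[0])))
E
```

```text
26.35 [ 0.5474 -0.2733  0.0442] [3.1415 0.0003 1.9674] 0.05371219976283985 [-2.462  -0.0626  5.9351]
[0.0134 0.0286] 0.031603836121814596 64.9197657155716
[0.015 0.028] 0.03174258852372994 61.901645989695155
67.01480327399157
```

Call:
{"op": "jog_arm", "data": {
  "deltas": [0, 0, 0.2, 0, 0, 0, 0, 0, 0.5, 0, 0, 0, 0, 0, 0.8, 0, 0, 0, 0, 0, 0.8, 0, 0, 0, 0, 0, 0.8, 0, 0, 0]
}}

```text
time: 26.77
tool_pos: [0.5482, -0.2734, 0.1249]
tool_rot: [3.14, 0.002, 1.967]
contact_force: [1.2, -0.6, -2.5]
opening: 0.0535
```

Call:
{"op": "jog_arm", "data": {
  "deltas": [0.07, 0.22, 0.2, 0, 0, 0, 0.14, 0.43, 0.4, 0, 0, 0, 0.21, 0.65, 0.6, 0, 0, 0, 0.29, 0.88, 0.68, 0, 0, 0, 0.29, 0.88, 0.68, 0, 0, 0]
}}

```text
time: 27.18
tool_pos: [0.5779, -0.1811, 0.1921]
tool_rot: [3.14, -0.001, 1.971]
contact_force: [0.6, 0.5, -2.6]
opening: 0.0537
```

Call:
{"op": "jog_arm", "data": {
  "deltas": [0.07, 0.22, 0, 0, 0, 0, 0.14, 0.43, 0, 0, 0, 0, 0.21, 0.65, 0, 0, 0, 0, 0.29, 0.88, 0, 0, 0, 0, 0.29, 0.88, 0, 0, 0, 0]
}}

```text
time: 27.6
tool_pos: [0.6054, -0.093, 0.1891]
tool_rot: [-3.14, -0.004, 1.971]
contact_force: [0.4, 0.4, -2.8]
opening: 0.0537
```

Call:
{"op": "jog_arm", "data": {
  "deltas": [0.07, 0.22, 0, 0, 0, 0, 0.14, 0.43, 0, 0, 0, 0, 0.21, 0.65, 0, 0, 0, 0, 0.3, 0.88, 0, 0, 0, 0, 0.3, 0.88, 0, 0, 0, 0]
}}

```text
time: 28.02
tool_pos: [0.6356, -0.0055, 0.1892]
tool_rot: [-3.14, -0.003, 1.971]
contact_force: [-0.6, 0.7, -2.8]
opening: 0.0534
```

Call:
{"op": "jog_arm", "data": {
  "deltas": [0, 0, 0, 0, 0, 0, 0, 0, 0, 0, 0, 0]
}}

```text
time: 28.18
tool_pos: [0.6347, -0.0099, 0.19]
tool_rot: [-3.139, -0.001, 1.967]
contact_force: [-1.0, 0.2, -2.1]
opening: 0.0536
```

```bash
python3 - <<'E'
from h import *
o=robot.observe();print(o['time'],o['tool_pos'],o['tool_rot'],o['opening'],o['contact_force'])
P,im=snap('wrist','w11');np.save('pics/w11.npy',im);np.save('pics/w11P.npy',P,allow_pickle=True)
print(proj(P,(.6355,-.009,.066)))
g=im.astype(int).sum(2); print(g[180:200,258]); print(im[215:245,258,2])
t=o['tool_pos'];a=o['tool_rot'][2];x=np.array([np.cos(a),np.sin(a),0])
for k in(0,-.0015,-.003): print(k,proj(P,t+(.027+k)*x-[0,0,.0442]),proj(P,t+(.027+k)*x+[0,0,.07-.0442]))
# knob
yy,xx=np.mgrid[:384,:512];c=proj(P,(.4985,-.005,.084));V=hsv(im)[...,2];print('knob px',c)
for A,ce,b in blobs(((V>110)&(np.hypot(xx-c[0],yy-c[1])<14)).astype(np.uint8),8)[:3]:
    w=ray(P,np.argwhere(b)[:,::-1],.084)[:,:2]; l=cv2.fitLine(w.astype(np.float32),2,0,.01,.01).ravel(); print(A,ce,np.degrees(np.arctan2(l[1],l[0])))
E
```

```text
28.1833 [ 0.6347 -0.0099  0.19  ] [-3.1388 -0.001   1.9674] 0.05364302014417318 [-0.9668  0.1969 -2.0672]
[258.7391 186.2024]
[536 458 283 290 357 364 363 367 367 366 364 365 368 368 369 369 370 366
 370 371]
[115 115 115 116 116 116 117 117 117 118 118 140 219 250 251 251 251 251
 251 251 251 251 251 251 251 251 251 251 251 251]
0 [257.1567 181.9579] [256.5449 228.849 ]
-0.0015 [257.1588 184.2953] [256.5502 232.2214]
-0.003 [257.1609 186.6221] [256.5554 235.5708]
knob px [ 97.4679 122.676 ]
170 [ 89.0471 122.1294] -78.21358
41 [101.0732 114.2683] -83.89921
```

View pics/w11.png

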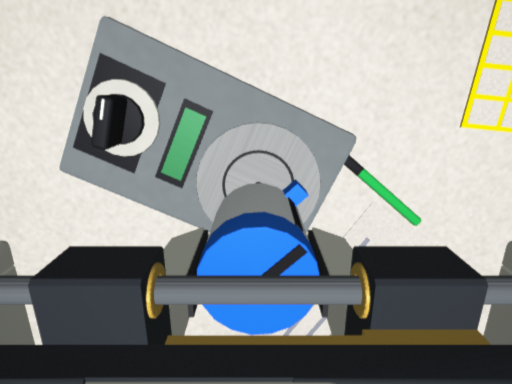

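The knob bar is unchanged at about 96°. The blue jar is centred in the hand, and the pan dot is at (259,184).

Call:
{"op": "jog_arm", "data": {
  "deltas": [0, 0.01, -0.2, 0, 0, 0, 0, 0.01, -0.4, 0, 0, 0, 0, 0.01, -0.6, 0, 0, 0, 0, 0.01, -0.72, 0, 0, 0, 0, 0.01, -0.72, 0, 0, 0]
}}

```text
time: 28.65
tool_pos: [0.6332, -0.0093, 0.1162]
tool_rot: [-3.136, -0.003, 1.966]
contact_force: [-1.8, -0.4, -2.6]
opening: 0.0533
```

Call:
{"op": "jog_arm", "data": {
  "deltas": [0, 0, -0.03, 0, 0, 0, 0, 0, -0.06, 0, 0, 0, 0, 0, -0.08, 0, 0, 0, 0, 0, -0.1, 0, 0, 0, 0, 0, -0.1, 0, 0, 0]
}}

```text
time: 29.07
tool_pos: [0.6355, -0.0082, 0.1099]
tool_rot: [3.141, 0.0, 1.967]
contact_force: [-0.3, 0.5, -2.8]
opening: 0.0533
```

Call:
{"op": "jog_arm", "data": {
  "deltas": [0, 0, -0.01, 0, 0, 0, 0, 0, -0.02, 0, 0, 0, 0, 0, -0.03, 0, 0, 0, 0, 0, -0.04, 0, 0, 0, 0, 0, -0.04, 0, 0, 0]
}}

```text
time: 29.48
tool_pos: [0.6357, -0.0081, 0.1058]
tool_rot: [3.141, 0.0, 1.967]
contact_force: [0.5, 0.2, -0.8]
opening: 0.0538
```

```bash
python3 - <<'E'
from h import *
o=robot.observe();print(o['time'],o['tool_pos'],o['tool_rot'],o['opening'],o['contact_force'])
E
```

```text
29.4833 [ 0.6357 -0.0081  0.1058] [3.141  0.0003 1.9675] 0.05377101695116214 [ 0.4827  0.2322 -0.7847]
```

Call:
{"op": "jog_arm", "data": {
  "deltas": [0, 0, -0.01, 0, 0, 0, 0, 0, -0.02, 0, 0, 0, 0, 0, -0.02, 0, 0, 0]
}}

```text
time: 29.73
tool_pos: [0.6357, -0.0081, 0.1037]
tool_rot: [3.141, 0.0, 1.967]
contact_force: [-0.1, 0.1, -0.2]
opening: 0.0539
```

Call:
{"op": "jog_arm", "data": {
  "deltas": [0, 0, 0, 0, 0, 0, 0, 0, 0, 0, 0, 0, 0, 0, 0, 0, 0, 0, 0, 0, 0, 0, 0, 0, 0, 0, 0, 0, 0, 0],
  "claw": 1
}}

```text
time: 30.15
tool_pos: [0.6355, -0.0081, 0.1038]
tool_rot: [3.141, 0.0, 1.967]
contact_force: [0.1, -0.7, 0.7]
opening: 0.082
```

Call:
{"op": "jog_arm", "data": {
  "deltas": [0, 0, 0, 0, 0, 0, 0, 0, 0, 0, 0, 0, 0, 0, 0, 0, 0, 0, 0, 0, 0, 0, 0, 0, 0, 0, 0, 0, 0, 0]
}}

```text
time: 30.57
tool_pos: [0.6355, -0.0081, 0.1037]
tool_rot: [3.142, -0.0, 1.967]
contact_force: [-0.4, 0.0, -0.0]
opening: 0.0916
```

Call:
{"op": "jog_arm", "data": {
  "deltas": [0, 0, 0, 0, 0, 0, 0, 0, 0, 0, 0, 0, 0, 0, 0, 0, 0, 0, 0, 0, 0, 0, 0, 0, 0, 0, 0, 0, 0, 0]
}}

```text
time: 30.98
tool_pos: [0.6355, -0.0081, 0.1037]
tool_rot: [3.142, 0.0, 1.967]
contact_force: [0.4, 0.3, -0.8]
opening: 0.0918
```

Call:
{"op": "jog_arm", "data": {
  "deltas": [0, 0, 0, 0, 0, 0, 0, 0, 0, 0, 0, 0, 0, 0, 0, 0, 0, 0, 0, 0, 0, 0, 0, 0, 0, 0, 0, 0, 0, 0]
}}

```text
time: 31.4
tool_pos: [0.6355, -0.0081, 0.1037]
tool_rot: [3.141, -0.0, 1.967]
contact_force: [0.3, -0.8, -0.6]
opening: 0.0917
```

Call:
{"op": "jog_arm", "data": {
  "deltas": [0, 0, 0, 0, 0, 0, 0, 0, 0, 0, 0, 0, 0, 0, 0, 0, 0, 0, 0, 0, 0, 0, 0, 0, 0, 0, 0, 0, 0, 0]
}}

```text
time: 31.82
tool_pos: [0.6355, -0.0081, 0.1037]
tool_rot: [3.142, -0.0, 1.967]
contact_force: [0.7, 0.1, -0.3]
opening: 0.092
```

Call:
{"op": "jog_arm", "data": {
  "deltas": [0, 0, 0, 0, 0, 0, 0, 0, 0, 0, 0, 0, 0, 0, 0, 0, 0, 0, 0, 0, 0, 0, 0, 0, 0, 0, 0, 0, 0, 0]
}}

```text
time: 32.23
tool_pos: [0.6355, -0.0081, 0.1037]
tool_rot: [3.141, 0.0, 1.967]
contact_force: [-0.7, 0.5, 0.2]
opening: 0.0918
```

Call:
{"op": "jog_arm", "data": {
  "deltas": [0, 0, 0, 0, 0, 0, 0, 0, 0, 0, 0, 0, 0, 0, 0, 0, 0, 0, 0, 0, 0, 0, 0, 0, 0, 0, 0, 0, 0, 0]
}}

```text
time: 32.65
tool_pos: [0.6355, -0.0081, 0.1037]
tool_rot: [3.141, 0.0, 1.967]
contact_force: [-0.6, 0.0, -0.2]
opening: 0.0916
```

```bash
python3 - <<'E'
from h import *
o=robot.observe();print(o['time'],o['tool_pos'],o['tool_rot'],o['opening'],o['contact_force'])
Ps,s=snap('scene');Pt,t=snap('top')
for c in('red','blue'):
  for a,ce,m in blobs(mask(t,c),15)[:4]: print('top',c,a,ce,ray(Pt,ce,.076)[0,:2],ray(Pt,ce,.129)[0,:2])
u=proj(Ps,(.6355,-.009,.1)).astype(int)
cv2.imwrite('pics/s12.png',cv2.resize(s[u[1]-60:u[1]+60,u[0]-80:u[0]+80,::-1],(800,600),interpolation=cv2.INTER_CUBIC))
E
```

```text
32.65 [ 0.6355 -0.0081  0.1037] [3.1415 0.     1.9674] 0.0915826422218741 [-0.5925  0.0483 -0.2049]
top red 261 [176.1034 181.2644] [0.5451 0.2599] [0.5396 0.2485]
top blue 2040 [485.4926 361.5373] [-0.0477 -0.6997] [-0.0283 -0.6709]
top blue 47 [133.1702 132.9787] [0.7087 0.3995] [0.6963 0.3823]
top blue 46 [155.6522 202.3696] [0.4784 0.3266] [0.4757 0.3125]
top blue 41 [141.7561 205.4146] [0.4698 0.3716] [0.4675 0.3555]
```

View pics/s12.png

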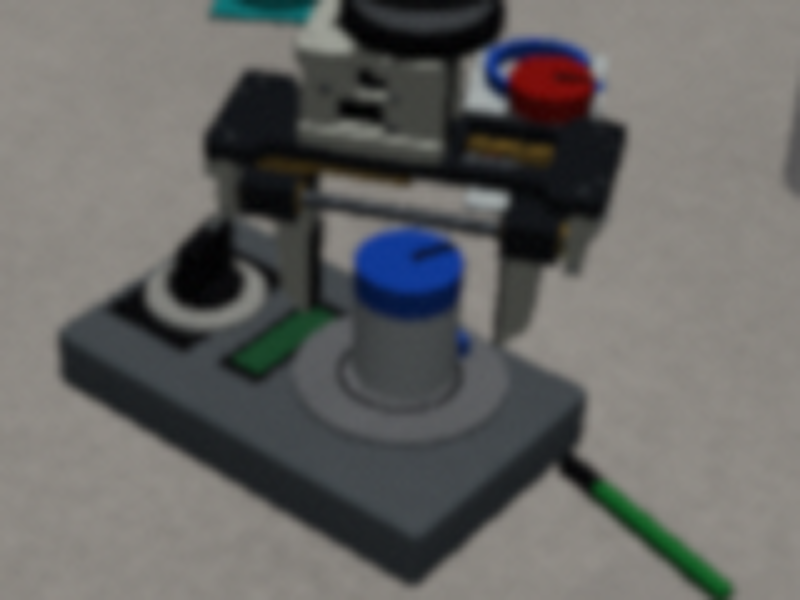

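The blue jar stands upright in the middle of the pan ring with the fingers clear. Next I regrip it and carry it to its holder.

Call:
{"op": "jog_arm", "data": {
  "deltas": [0, 0, 0, 0, 0, 0, 0, 0, 0, 0, 0, 0, 0, 0, 0, 0, 0, 0, 0, 0, 0, 0, 0, 0, 0, 0, 0, 0, 0, 0],
  "claw": 0.4,
  "newtons": 20
}}

```text
time: 33.17
tool_pos: [0.6355, -0.0081, 0.1037]
tool_rot: [3.142, 0.0, 1.967]
contact_force: [-0.1, -0.1, 0.1]
opening: 0.0632
```

Call:
{"op": "jog_arm", "data": {
  "deltas": [0, 0, 0, 0, 0, 0, 0, 0, 0, 0, 0, 0, 0, 0, 0, 0, 0, 0, 0, 0, 0, 0, 0, 0]
}}

```text
time: 33.5
tool_pos: [0.6355, -0.0081, 0.1038]
tool_rot: [3.141, 0.0, 1.967]
contact_force: [0.9, -1.0, 1.0]
opening: 0.0533
```

Call:
{"op": "jog_arm", "data": {
  "deltas": [0, 0, 0.1, 0, 0, 0, 0, 0, 0.3, 0, 0, 0, 0, 0, 0.6, 0, 0, 0, 0, 0, 0.8, 0, 0, 0, 0, 0, 0.8, 0, 0, 0]
}}

```text
time: 33.92
tool_pos: [0.6376, -0.0084, 0.1893]
tool_rot: [3.134, 0.004, 1.967]
contact_force: [0.9, 0.4, -2.1]
opening: 0.0534
```

Call:
{"op": "jog_arm", "data": {
  "deltas": [-0.1, 0.2, 0.15, 0, 0, -0.03, -0.2, 0.4, 0.3, 0, 0, -0.06, -0.3, 0.6, 0.5, 0, 0, -0.09, -0.43, 0.79, 0.54, 0, 0, -0.11, -0.43, 0.79, 0.54, 0, 0, -0.11]
}}

```text
time: 34.33
tool_pos: [0.5907, 0.0744, 0.239]
tool_rot: [3.141, -0.002, 1.796]
contact_force: [1.4, 0.3, -1.9]
opening: 0.0534
```

Call:
{"op": "jog_arm", "data": {
  "deltas": [-0.1, 0.2, 0, 0, 0, -0.03, -0.2, 0.4, 0, 0, 0, -0.06, -0.3, 0.6, 0, 0, 0, -0.09, -0.43, 0.79, 0, 0, 0, -0.11, -0.43, 0.79, 0, 0, 0, -0.11]
}}

```text
time: 34.75
tool_pos: [0.5468, 0.1527, 0.2366]
tool_rot: [-3.138, -0.001, 1.624]
contact_force: [-0.2, -0.7, -2.5]
opening: 0.0534
```

Call:
{"op": "jog_arm", "data": {
  "deltas": [-0.1, 0.2, 0, 0, 0, -0.03, -0.2, 0.4, 0, 0, 0, -0.06, -0.3, 0.6, 0, 0, 0, -0.09, -0.43, 0.79, 0, 0, 0, -0.11, -0.43, 0.79, 0, 0, 0, -0.11]
}}

```text
time: 35.17
tool_pos: [0.5042, 0.2313, 0.2367]
tool_rot: [-3.139, -0.0, 1.451]
contact_force: [-0.2, -0.6, -3.2]
opening: 0.0534
```

Call:
{"op": "jog_arm", "data": {
  "deltas": [-0.1, 0.2, 0, 0, 0, -0.03, -0.2, 0.4, -0.2, 0, 0, -0.06, -0.3, 0.6, -0.4, 0, 0, -0.09, -0.42, 0.79, -0.5, 0, 0, -0.1, -0.42, 0.79, -0.5, 0, 0, -0.1]
}}

```text
time: 35.58
tool_pos: [0.4612, 0.3092, 0.1841]
tool_rot: [-3.135, 0.004, 1.295]
contact_force: [-0.1, -0.5, -3.1]
opening: 0.0538
```

Call:
{"op": "jog_arm", "data": {
  "deltas": [0, 0, 0, 0, 0, 0, 0, 0, 0, 0, 0, 0, 0, 0, 0, 0, 0, 0, 0, 0, 0, 0, 0, 0]
}}

```text
time: 35.92
tool_pos: [0.4654, 0.3071, 0.1882]
tool_rot: [3.141, -0.0, 1.291]
contact_force: [0.2, 0.3, -2.9]
opening: 0.0538
```

```bash
python3 - <<'E'
from h import *
o=robot.observe();print(o['time'],o['tool_pos'],o['tool_rot'],o['opening'],o['contact_force'])
P,im=snap('wrist','w13');np.save('pics/w13.npy',im);np.save('pics/w13P.npy',P,allow_pickle=True)
print(proj(P,(.4814,.366,.019)))
seat(im,P,'blue',(.4814,.366))
g=im.astype(int).sum(2); print(g[178:194,258]); print(im[222:240,258,2])
t=o['tool_pos'];a=o['tool_rot'][2];x=np.array([np.cos(a),np.sin(a),0])
for k in(0,-.003): print(k,proj(P,t+(.027+k)*x-[0,0,.0442]),proj(P,t+(.027+k)*x+[0,0,.07-.0442]))
E
```

```text
35.9167 [0.4654 0.3071 0.1882] [ 3.1406 -0.0005  1.291 ] 0.05378270359148036 [ 0.2474  0.3432 -2.9482]
[256.1312 112.3847]
  blob 1409 [253.4918 113.6721]
  blob 90 [286.5444  82.1333]
blue outer circle [0.4813 0.3661] r 0.035518187613164
  marker [0.5175 0.3845] dist 0.040577114382469914 yaw 27.056034030633356
  gap 34.99337266823867 centre 27.174670739324135
[624 625 629 625 543 364 331 334 331 332 334 333 331 336 334 336]
[106 106 116 165 224 240 242 242 242 242 242 242 242 242 241 241 242 242]
0 [256.9572 182.3835] [256.7827 229.5184]
-0.003 [256.9624 187.0441] [256.7917 236.2315]
```

View pics/w13.png

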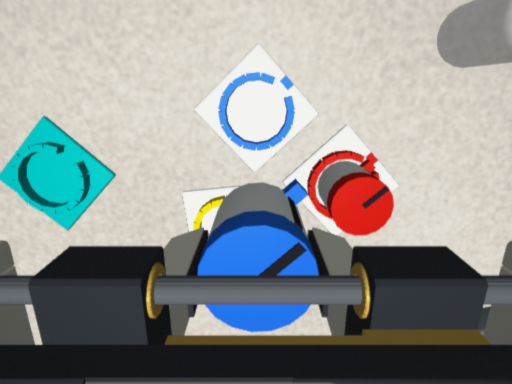

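The blue holder is at (256,112), with its mark at (287,82). The held jar's lug is at (295,192), with its bar running from (262,276) to (304,248). The red jar is undisturbed.

```bash
python3 - <<'E'
from h import *
im=np.load('pics/w13.npy');P=np.load('pics/w13P.npy',allow_pickle=True).item()
t=np.array([.4654,.3071]);x=np.array([.276,.961]);c=t+.001*x;z=.1882-.0442
V=hsv(im)[...,2];sub=np.zeros(V.shape,bool);sub[235:275,262:312]=1
m=((V<70)&sub).astype(np.uint8);b=blobs(m)[0];w=ray(P,np.argwhere(b[2])[:,::-1],z+.07)[:,:2]
l=cv2.fitLine(w.astype(np.float32),2,0,.001,.001).ravel();print(b[0],b[1],'bar',np.degrees(np.arctan2(l[1],l[0])))
bl=[q for q in blobs(mask(im,'blue',130,40),20) if np.hypot(*(q[1]-(295,192)))<15]; print([(q[0],q[1]) for q in bl])
for y in(22,25,28,31):
    a=np.radians(y);u=np.array([np.cos(a),np.sin(a)]);v=np.array([-u[1],u[0]])
    print(y,[proj(P,(*(c+r*u+s*v),z+h)).round(1) for r,s,h in((.036,.005,.012),(.036,-.005,.012),(.027,.005,.012),(.036,.005,0))])
q=np.argwhere(bl[0][2])[:,::-1] if bl else None
if q is not None: print('right',q[q[:,0].argmax()],'top',q[q[:,1].argmin()],'left',q[q[:,0].argmin()],'bot',q[q[:,1].argmax()])
E
```

```text
428 [284.4439 260.2033] bar 25.757458
[(341, array([294.8827, 192.1877]))]
22 [array([300.5, 187.8]), array([310.4, 200.6]), array([288. , 196.9]), array([298. , 182.1])]
25 [array([298.2, 185.7]), array([308.9, 198. ]), array([286.2, 195.4]), array([295.8, 180.1])]
28 [array([295.7, 183.7]), array([307.1, 195.5]), array([284.2, 194. ]), array([293.5, 178.2])]
31 [array([293.1, 181.8]), array([305.3, 193. ]), array([282.2, 192.7]), array([291. , 176.4])]
right [307 194] top [295 180] left [284 189] bot [294 205]
```

Call:
{"op": "jog_arm", "data": {
  "deltas": [0.08, 0.3, 0, 0, 0, 0, 0.157, 0.58, 0, 0, 0, 0, 0.157, 0.58, -0.25, 0, 0, 0, 0.157, 0.58, -0.5, 0, 0, 0, 0.157, 0.58, -0.7, 0, 0, 0]
}}

```text
time: 36.38
tool_pos: [0.4803, 0.3657, 0.1165]
tool_rot: [3.142, 0.0, 1.292]
contact_force: [0.0, -0.3, -2.4]
opening: 0.0538
```

Call:
{"op": "jog_arm", "data": {
  "deltas": [0, 0, -0.2, 0, 0, 0, 0, 0, -0.4, 0, 0, 0, 0, 0, -0.5, 0, 0, 0, 0, 0, -0.5, 0, 0, 0, 0, 0, -0.5, 0, 0, 0]
}}

```text
time: 36.8
tool_pos: [0.4806, 0.3657, 0.068]
tool_rot: [3.142, 0.0, 1.292]
contact_force: [0.3, -0.6, -1.9]
opening: 0.0536
```

Call:
{"op": "jog_arm", "data": {
  "deltas": [0, 0, -0.03, 0, 0, 0, 0, 0, -0.05, 0, 0, 0, 0, 0, -0.07, 0, 0, 0, 0, 0, -0.07, 0, 0, 0]
}}

```text
time: 37.13
tool_pos: [0.4802, 0.3659, 0.061]
tool_rot: [3.141, -0.0, 1.292]
contact_force: [0.3, -0.3, -2.5]
opening: 0.0536
```

```bash
python3 - <<'E'
from h import *
o=robot.observe();print(o['time'],o['tool_pos'],o['tool_rot'],o['opening'],o['contact_force'])
E
```

```text
37.1333 [0.4802 0.3659 0.061 ] [ 3.1412 -0.0003  1.292 ] 0.053572362455511904 [ 0.3068 -0.2659 -2.5281]
```

Call:
{"op": "jog_arm", "data": {
  "deltas": [0.01, -0.01, -0.01, 0, 0, 0, 0.01, -0.01, -0.03, 0, 0, 0, 0.01, -0.01, -0.05, 0, 0, 0, 0.01, -0.01, -0.06, 0, 0, 0]
}}

```text
time: 37.47
tool_pos: [0.4811, 0.3648, 0.0544]
tool_rot: [-3.141, 0.0, 1.292]
contact_force: [-0.6, 0.2, -2.9]
opening: 0.0532
```

Call:
{"op": "jog_arm", "data": {
  "deltas": [0, 0, -0.02, 0, 0, 0, 0, 0, -0.04, 0, 0, 0, 0, 0, -0.05, 0, 0, 0, 0, 0, -0.05, 0, 0, 0, 0, 0, -0.05, 0, 0, 0]
}}

```text
time: 37.88
tool_pos: [0.4813, 0.3649, 0.052]
tool_rot: [3.141, -0.001, 1.292]
contact_force: [-4.6, -3.6, 14.7]
opening: 0.0538
```

Call:
{"op": "jog_arm", "data": {
  "deltas": [0, 0, 0.01, 0, 0, 0, 0, 0, 0.02, 0, 0, 0, 0, 0, 0.02, 0, 0, 0]
}}

```text
time: 38.13
tool_pos: [0.4813, 0.365, 0.0521]
tool_rot: [3.141, -0.0, 1.292]
contact_force: [-1.8, -0.5, 4.0]
opening: 0.0537
```

Call:
{"op": "jog_arm", "data": {
  "deltas": [0, 0, 0, 0, 0, 0, 0, 0, 0, 0, 0, 0, 0, 0, 0, 0, 0, 0, 0, 0, 0, 0, 0, 0, 0, 0, 0, 0, 0, 0],
  "claw": 1
}}

```text
time: 38.55
tool_pos: [0.4812, 0.3649, 0.0516]
tool_rot: [-3.142, 0.0, 1.292]
contact_force: [-0.3, 0.5, 0.5]
opening: 0.0823
```

Call:
{"op": "jog_arm", "data": {
  "deltas": [0, 0, 0, 0, 0, 0, 0, 0, 0, 0, 0, 0, 0, 0, 0.2, 0, 0, 0, 0, 0, 0.5, 0, 0, 0, 0, 0, 0.9, 0, 0, 0]
}}

```text
time: 38.97
tool_pos: [0.4796, 0.3639, 0.14]
tool_rot: [-3.137, 0.005, 1.292]
contact_force: [-0.3, 0.5, 0.3]
opening: 0.0914
```

Call:
{"op": "jog_arm", "data": {
  "deltas": [0, 0, 0.3, 0, 0, 0, 0, 0, 0.6, 0, 0, 0, 0, 0, 0.95, 0, 0, 0, 0, 0, 0.95, 0, 0, 0, 0, 0, 0.95, 0, 0, 0]
}}

```text
time: 39.38
tool_pos: [0.482, 0.3654, 0.2392]
tool_rot: [3.138, -0.004, 1.292]
contact_force: [-0.3, -0.0, -1.0]
opening: 0.092
```

Call:
{"op": "jog_arm", "data": {
  "deltas": [0, 0, 0, 0, 0, 0, 0, 0, 0, 0, 0, 0, 0, 0, 0, 0, 0, 0]
}}

```text
time: 39.63
tool_pos: [0.4806, 0.3645, 0.2351]
tool_rot: [-3.14, 0.002, 1.292]
contact_force: [0.4, 0.2, 0.4]
opening: 0.0918
```

```bash
python3 - <<'E'
from h import *
o=robot.observe();print(o['time'],o['tool_pos'],o['tool_rot'],o['opening'])
P,im=snap('wrist','w14');np.save('pics/w14.npy',im);np.save('pics/w14P.npy',P,allow_pickle=True)
for z in(.076,.089):
    th=np.linspace(0,6.28,60);c=np.array([proj(P,(.4813+.027*np.cos(k),.366+.027*np.sin(k),z)) for k in th])
    print(z,'pred cols',c[:,0].min(),c[:,0].max(),'rows',c[:,1].min(),c[:,1].max())
lid(im,P,'blue',(.4813,.366),.076); jar2(im,P,'blue',(.4813,.366),.076)
E
```

```text
39.6333 [0.4806 0.3645 0.2351] [-3.1395  0.0022  1.2919] 0.0917528437934573
0.076 pred cols 230.3883778197289 285.33585695695 rows 147.44261070377178 200.68409638652787
0.089 pred cols 229.2406268453436 286.4468505666673 rows 149.88940296459296 205.13303497687752
lid [0.4844 0.3749 0.0334] px [258.4277 165.3808] cols 227 289 rows 130 199
blue centre [0.482  0.3697] diam [0.0559 0.0634] yaw deg by bar line -26.83089602477405 by centroid 27.399509557604382 128
```

View pics/w14.png

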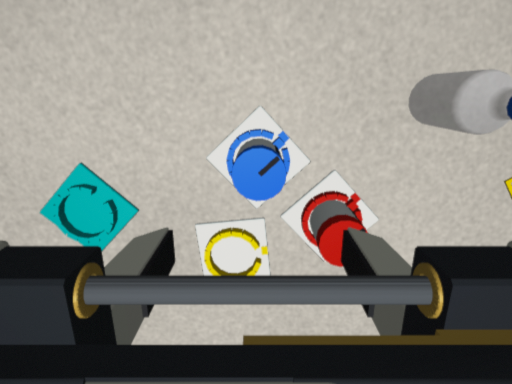

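The blue jar is home: the lid rows match the seated height (0.076 m), and the bar points at the notch mark at (283,138). The red jar is unchanged. Next is the knob, turned anticlockwise.

Call:
{"op": "jog_arm", "data": {
  "deltas": [0.04, -0.4, 0, 0, 0, 0.03, 0.05, -0.8, 0, 0, 0, 0.07, 0.05, -0.92, 0, 0, 0, 0.07, 0.05, -0.92, 0, 0, 0, 0.07]
}}

```text
time: 40.02
tool_pos: [0.4862, 0.2702, 0.2363]
tool_rot: [-3.141, 0.001, 1.398]
contact_force: [0.2, 0.3, -0.5]
opening: 0.0917
```

Call:
{"op": "jog_arm", "data": {
  "deltas": [0.04, -0.4, 0, 0, 0, 0.03, 0.05, -0.8, 0, 0, 0, 0.07, 0.05, -0.92, 0, 0, 0, 0.07, 0.05, -0.92, 0, 0, 0, 0.07]
}}

```text
time: 40.35
tool_pos: [0.4914, 0.1792, 0.2366]
tool_rot: [-3.141, 0.0, 1.508]
contact_force: [0.6, 0.6, 0.1]
opening: 0.092
```

Call:
{"op": "jog_arm", "data": {
  "deltas": [0.04, -0.4, 0, 0, 0, 0.03, 0.04, -0.8, 0, 0, 0, 0.06, 0.04, -0.92, 0, 0, 0, 0.06, 0.04, -0.92, 0, 0, 0, 0.06]
}}

```text
time: 40.68
tool_pos: [0.4956, 0.0879, 0.2366]
tool_rot: [-3.142, -0.0, 1.602]
contact_force: [-0.1, 0.3, -0.2]
opening: 0.092
```

Call:
{"op": "jog_arm", "data": {
  "deltas": [0.04, -0.4, 0, 0, 0, 0.03, 0.04, -0.8, 0, 0, 0, 0.06, 0.04, -0.92, 0, 0, 0, 0.06, 0.04, -0.92, 0, 0, 0, 0.06, 0.04, -0.92, 0, 0, 0, 0.06],
  "claw": 0.5
}}

```text
time: 41.1
tool_pos: [0.4996, -0.0018, 0.2366]
tool_rot: [3.141, -0.001, 1.698]
contact_force: [0.0, 1.2, -0.4]
opening: 0.063
```

Call:
{"op": "jog_arm", "data": {
  "deltas": [0, 0, -0.3, 0, 0, 0, 0, 0, -0.6, 0, 0, 0, 0, 0, -0.85, 0, 0, 0, 0, 0, -0.85, 0, 0, 0, 0, 0, -0.85, 0, 0, 0]
}}

```text
time: 41.52
tool_pos: [0.4988, -0.0012, 0.1513]
tool_rot: [-3.139, -0.001, 1.702]
contact_force: [-0.3, 0.2, 0.9]
opening: 0.0457
```

```bash
python3 - <<'E'
from h import *
o=robot.observe();print(o['time'],o['tool_pos'],o['tool_rot'],o['opening'],o['qpos'][5])
P,im=snap('wrist')
yy,xx=np.mgrid[:384,:512];c=proj(P,(.4985,-.0045,.084));V=hsv(im)[...,2];print('knob px',c)
for A,ce,b in blobs(((V>110)&(np.hypot(xx-c[0],yy-c[1])<25)).astype(np.uint8),8)[:4]:
    w=ray(P,np.argwhere(b)[:,::-1],.084)[:,:2]; l=cv2.fitLine(w.astype(np.float32),2,0,.01,.01).ravel(); print(A,ce,w.mean(0),np.degrees(np.arctan2(l[1],l[0])))
E
```

```text
41.5167 [ 0.4988 -0.0012  0.1513] [-3.1394 -0.0013  1.7016] 0.04574868221005369 -0.2877067553609785
knob px [256.2241 214.1006]
235 [239.617  221.9745] [ 0.4875 -0.0121] -46.648945
153 [274.281  223.5425] [ 0.5123 -0.01  ] 65.10602
101 [258.     199.8119] [0.4984 0.0063] -81.88934
```

Call:
{"op": "jog_arm", "data": {
  "deltas": [0, -0.03, -0.3, 0, 0, 0, 0, -0.03, -0.6, 0, 0, 0, 0, -0.03, -0.81, 0, 0, 0, 0, -0.03, -0.81, 0, 0, 0]
}}

```text
time: 41.9
tool_pos: [0.4982, -0.0053, 0.0691]
tool_rot: [-3.138, -0.001, 1.7]
contact_force: [-0.5, 0.2, 0.3]
opening: 0.0458
```

Call:
{"op": "jog_arm", "data": {
  "deltas": [0, 0, 0, 0, 0, 0, 0, 0, 0, 0, 0, 0, 0, 0, 0, 0, 0, 0, 0, 0, 0, 0, 0, 0, 0, 0, 0, 0, 0, 0],
  "claw": 0,
  "newtons": 15
}}

```text
time: 42.32
tool_pos: [0.4999, -0.0062, 0.072]
tool_rot: [3.139, 0.001, 1.7]
contact_force: [0.0, 0.1, 1.1]
opening: 0.0168
```

Call:
{"op": "jog_arm", "data": {
  "deltas": [0, 0, 0, 0, 0, 0, 0, 0, 0, 0, 0, 0, 0, 0, 0, 0, 0, 0.06, 0, 0, 0, 0, 0, 0.12, 0, 0, 0, 0, 0, 0.18]
}}

```text
time: 42.73
tool_pos: [0.5, -0.0061, 0.0717]
tool_rot: [3.14, 0.001, 1.987]
contact_force: [0.7, 1.5, 5.6]
opening: 0.014
```

Call:
{"op": "jog_arm", "data": {
  "deltas": [0, 0, 0, 0, 0, 0.06, 0, 0, 0, 0, 0, 0.13, 0, 0, 0, 0, 0, 0.2, 0, 0, 0, 0, 0, 0.27, 0, 0, 0, 0, 0, 0.34]
}}

```text
time: 43.15
tool_pos: [0.5004, -0.0057, 0.0717]
tool_rot: [3.139, 0.002, 2.522]
contact_force: [2.6, 3.6, 3.9]
opening: 0.014
```

Call:
{"op": "jog_arm", "data": {
  "deltas": [0, 0, 0, 0, 0, 0.06, 0, 0, 0, 0, 0, 0.13, 0, 0, 0, 0, 0, 0.2, 0, 0, 0, 0, 0, 0.27, 0, 0, 0, 0, 0, 0.34]
}}

```text
time: 43.57
tool_pos: [0.5006, -0.0052, 0.0717]
tool_rot: [3.14, 0.004, 3.056]
contact_force: [1.5, 7.0, 3.6]
opening: 0.0141
```

```bash
python3 - <<'E'
from h import *
o=robot.observe()
for k in('time','tool_pos','tool_rot','contact_force','torque','opening'):print(k,o[k])
E
```

```text
time 43.5667
tool_pos [ 0.5006 -0.0052  0.0717]
tool_rot [3.1398 0.0035 3.0558]
contact_force [1.4573 6.9795 3.6049]
torque [ 1.2733 -0.5341 -0.0122]
opening 0.014100863645370078
```

Call:
{"op": "jog_arm", "data": {
  "deltas": [0, 0, 0, 0, 0, 0.04, 0, 0, 0, 0, 0, 0.08, 0, 0, 0, 0, 0, 0.12, 0, 0, 0, 0, 0, 0.15, 0, 0, 0, 0, 0, 0.15]
}}

```text
time: 43.98
tool_pos: [0.5016, -0.0052, 0.0718]
tool_rot: [3.141, 0.006, -2.996]
contact_force: [6.3, 5.6, -0.2]
opening: 0.0165
```

```bash
python3 - <<'E'
from h import *
o=robot.observe()
for k in('tool_rot','contact_force','torque','opening'):print(k,o[k])
E
```

```text
tool_rot [ 3.1408  0.0061 -2.9959]
contact_force [ 6.2748  5.6013 -0.2073]
torque [ 1.1852 -1.0928 -0.4577]
opening 0.016488932763929185
```

Call:
{"op": "jog_arm", "data": {
  "deltas": [0, 0, 0, 0, 0, 0, 0, 0, 0, 0, 0, 0, 0, 0, 0, 0, 0, 0, 0, 0, 0, 0, 0, 0],
  "claw": 0.6
}}

```text
time: 44.32
tool_pos: [0.4989, -0.0062, 0.0706]
tool_rot: [3.141, -0.001, -2.996]
contact_force: [-0.5, 0.3, 0.8]
opening: 0.0384
```

Call:
{"op": "jog_arm", "data": {
  "deltas": [0, 0, 0.3, 0, 0, 0, 0, 0, 0.6, 0, 0, 0, 0, 0, 0.9, 0, 0, 0, 0, 0, 0.9, 0, 0, 0]
}}

```text
time: 44.65
tool_pos: [0.5019, -0.0067, 0.166]
tool_rot: [-3.139, 0.009, -2.996]
contact_force: [1.6, -1.2, 0.1]
opening: 0.0551
```

Call:
{"op": "jog_arm", "data": {
  "deltas": [0, 0, 0.4, 0, 0, 0, 0, 0, 0.8, 0, 0, 0, 0, 0, 0.8, 0, 0, 0, 0, 0, 0.8, 0, 0, 0, 0, 0, 0.8, 0, 0, 0]
}}

```text
time: 45.07
tool_pos: [0.4986, -0.0061, 0.2399]
tool_rot: [3.141, -0.001, -2.996]
contact_force: [0.3, 0.2, -0.0]
opening: 0.0553
```

```bash
python3 - <<'E'
from h import *
o=robot.observe();print(o['time'],o['tool_pos'],o['tool_rot'],o['opening'])
P,im=snap('wrist')
yy,xx=np.mgrid[:384,:512];c=proj(P,(.4985,-.0045,.084));V=hsv(im)[...,2];print('knob px',c)
for A,ce,b in blobs(((V>110)&(np.hypot(xx-c[0],yy-c[1])<15)).astype(np.uint8),8)[:4]:
    w=ray(P,np.argwhere(b)[:,::-1],.084)[:,:2]; l=cv2.fitLine(w.astype(np.float32),2,0,.01,.01).ravel(); print(A,ce,w.mean(0),np.degrees(np.arctan2(l[1],l[0])))
# scale edges: bar region
Pt,t=snap('top')
for c in('red','yellow','blue'):
  for a,ce,m in blobs(mask(t,c),15)[:6]: print('top',c,a,ce,ray(Pt,ce,.076)[0,:2])
Ps,s=snap('scene')
for n,P_ in(('red',(.5478,.2685,.07)),('blue',(.4813,.366,.07))):
    u=proj(Ps,P_); print(n,'scene pred',u,[(a,ce) for a,ce,_ in blobs(mask(s,n),20) if np.hypot(*(ce-u))<40])
E
```

```text
45.0667 [ 0.4986 -0.0061  0.2399] [ 3.1412 -0.0011 -2.9964] 0.05532424878714077
knob px [259.1482 177.0456]
44 [260.3636 168.8636] [ 0.4902 -0.0045] -1.5610924
22 [267.1818 188.1364] [0.5085 0.005 ] -46.201683
top red 263 [176.1065 181.2776] [0.5451 0.2598]
top yellow 267 [  3.206  205.4906] [0.4825 0.8193]
top yellow 258 [197.7791 100.4264] [0.8121 0.1856]
top yellow 96 [182.1146 221.7396] [0.4136 0.2417]
top blue 2027 [485.6561 361.5664] [-0.0478 -0.7002]
top blue 267 [146.6367 202.0712] [0.4802 0.3558]
top blue 47 [133.1702 132.9787] [0.7087 0.3995]
red scene pred [311.701  148.7444] [(182, array([311.5055, 149.0275])), (92, array([310.337 , 167.0761]))]
blue scene pred [310.5547 131.012 ] [(146, array([310.589, 131.774])), (20, array([300.6, 145.6]))]
```

```bash
python3 - <<'E'
from cell import robot
print(robot.hand_in())
E
```

```text
the job is handed in; nothing more can be done
None
```

I weighed the red and blue jars and put each in its own holder, then turned the control back anticlockwise to its stop and handed the job in at about 45 s. There was no yellow jar at the start. I weighed red and then blue, with the control at its clockwise stop. Each stood released in the middle of the pan for over 2 s. The pan is empty, and I did not touch the tub, gel bottle or marker.

**Last checks:**
- **Red jar:** the lid outline matched the fully seated height to about a pixel. The lug reads 26.4° against the notch at 27.1°.
- **Blue jar:** the lid edges again matched the seated height. The lug was near 27°, measured while the jar was still in the gripper, against the notch at 27°. It took a brief push of about 15 N on the pocket floor before I released it.
- **Final views:** the scene camera showed both lids within a pixel of where they should be. The control bar reads -1.6° against the scale's axis at -2.3°, so it is on its stop.

**What failed or disagreed:**
- The lid-centre fit in the close-up camera was thrown off once each jar stood inside its own-coloured ring. I used the lid edges instead.
- Wrist-camera estimates of how the red jar sat in the gripper disagreed by 2–3 mm. I corrected by 2.8 mm and it went in without force.

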